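# Turn the painted panel round in the table easel

### The arm

A 7-joint arm with a two-finger parallel gripper is mounted at the origin on the work surface. World frame = base frame: x ahead of the robot, y to its left, z up, the work surface at z = 0. Lengths are in mm, angles in rad, forces in N, time in s.
With the tool pointing down it reaches from about 425 to 1025 mm from the base axis. Payload 3.6 kg.
Tool frame: the origin (TCP) lies midway between the tips of the shut fingers; the grasp point (between the pads) lies 19 mm behind it; x points along the fingers, z is the direction in which the jaws open and shut, and the axes are right-handed (so a half turn about x gives the same grasp; the last joint's range is limited). The gripper opens to 85 mm and grips with 20 to 120 N. Pads are 22 mm wide; open, the fingers measure 114 mm over their backs; the gripper's body (76 mm by 85 mm) begins 54 mm behind the grasp point. The pads swing forward as they close: fully open they stand 13 mm farther back than shut.
Start: joints at [-1.333, 0.591, 0.048, 1.609, -0.033, 0.943, -0.034], TCP at [235.475, 685.697, 231.302] pointing down, gripper open.
Joint ranges: [-2.69, 2.69], [-0.47, 2.24], [-1.27, 1.36], [0.19, 2.51], [-1.53, 4.68], [0.08, 2.07], [-3.09, 3.09]. Speed limits (rad/s): [2.57, 2.57, 3.14, 3.14, 3.14, 3.14, 3.14].

### API

Orientations are given as [roll, pitch, yaw] about the fixed x, y, z axes, in that order (R = Rz(yaw) Ry(pitch) Rx(roll)).
In Python, from plant import env gives the robot as it stands. The module is installed in compiled form; this text tells all that it offers.
- The arm moves only by the shell command python3 -m handwheel 'ROWS' [FORCE]. ROWS is JSON, a list of rows, each a list of 5 numbers: the opening, from 0 (shut) to 1 (fully open), then the shift along the tool's x, y, z in cm, then the turn about the tool's x in rad. A call has 1 to 5 rows; each row shifts and turns the commanded pose from where the row before left it, along the tool's axes as they then stand; what a row does not reach is not made up. A row lasts 1/10 s, in which the tool goes at most 50 mm and 8.59 degrees, less where a joint would pass 70% of its speed; a pose out of reach is approached as far as the arm can. A call is refused whole if a number of a shift passes 5 or a number of a turn 0.15, either way. A call with a gripper value outside its range is refused whole. The fingers move at their own pace and stop on an object; FORCE is the grip in N (left out, the last holds). Time passes only in rows, so rows that do not move let the fingers close. It gives the time, the measured TCP pose, the force and the opening at its end, in the units of the state.
- env.sense(): the state, without advancing time (a new reading comes with each control period).
- env.snapshot(name): name is "scene" or "top"; returns a dict with "frame" (384x512x3 uint8, red, green, blue), "camera_matrix" (3x3 intrinsics, pixels), "k1" (the pictures are not rectified: a ray, as slopes to the right and down, at radius r is drawn at 1 + k1 r^2 times it, then the intrinsics apply), "R" (3x3) and "t" (3): a world point X has camera coordinates R X + t. Camera axes: x right, y down, z forward; pixel columns grow to the right and rows downward; lengths in mm; the calibration is good to about 2 mm. A picture is of the moment at which its call begins. There is no depth.
- env.close_job(): hands the job in, once; it reports no verdict.
The state is a dict: "time": time; "joint_positions": joint angles; "qd": joint speeds; "effort": joint torques, N m; "eef_pos": TCP position; "eef_rot": TCP orientation; "force": force on the tool from outside, world axes, zero at the start; "torque": the same for the moment, N m; "width": finger opening in mm.
Only numpy, scipy, OpenCV 4.12 (cv2) and the standard library are available. Lean on these libraries where they do the work, as an engineer would, in place of code of your own. Each camera call takes 0.05 s, during which the arm holds its last target.

### The job

The little painting on the table easel is dry and its back is to be sealed next. Slide the easel's top clamp up, lift the panel out, turn it round so that its bare wooden back faces out, stand it back on the ledge, centred and resting against the mast, and slide the clamp down gently until it holds the panel's top edge again. Leave the tubes, jars, tin and tape around it where they are.

Things in the scene. Friction and masses are not known exactly. Their poses are not given: they have to be found in the camera images.
- easel: Small beech table easel, fixed to the table: two runners 250 mm long (190 mm over both), leaning mast, ledge, strut. Origin on the table under the middle of the ledge's rear edge; x points out of its front (where the panel stands, away from the robot), z up. Behind the panel only the strut (16 mm wide, in the middle) stands above 80 mm.
- easel_mast: Mast and ledge, leaning 25 deg back (top to easel -x). Origin on the mast's front face in the middle of the ledge's top surface, 60 mm above the table; z up along the mast, x straight out of its front face, y along the ledge. Mast 28 mm wide, x -14 to 0 mm, top at z 208. Ledge 180 mm long, floor at z 0, x 0 to 26 mm; front lip at x 26 to 33 mm rises to z 8.
- top_clamp (a joint): Slide of the dark wooden top clamp along the mast, m: 0 lowest, 0.055 fully up; stays where left (friction, 5 N moves it). Cap 40 mm wide (y), x -21 to 37 mm of the mast frame, 25 mm tall; underside at mast z 125 mm + joint, front lip (x 25 to 37) 10 mm lower. Closed on the standing panel it reads about 0.002; starts at 0.003 to 0.006.
- clamp_knob (a point): On the axis of the clamp's pull knob, 23 mm above the cap's top: a beech cylinder along mast z, 22 mm in diameter, 46 mm tall, standing on the cap, axis 26 mm in front of the mast's front face, its top 23 mm above this point. Free for 80 mm to left and right. Clamp closed, the mast ends 35 mm above this point (behind the knob).
- panel: Cradled panel, 203 mm wide (y), 127 tall (z), 20 thick (x), 0.17 to 0.35 kg. Origin mid lower edge, mid thickness; x points out of the painted face (teal and ochre landscape), -x out of the bare back: frame strips 22 mm wide all round and one upright, flush at x -10, hollows between. Starts painted face out. Grip the top edge across the thickness beside the clamp, 65 to 85 mm from the middle.
- panel_face (a point): Middle of the panel's painted face.
- panel_back (a point): Middle of the panel's back, in the plane of the frame strips.
- tube_red: Paint tube with a red band lying beside the easel, 95 mm long, 24 mm wide, 20 mm high; origin on the table under its middle.
- tube_blue: Paint tube with a blue band lying beside the easel, same size and origin as the red one.
- tape_roll: Roll of blue masking tape lying flat, 96 mm across, 25 mm high; origin under its centre.
- medium_jar: Small amber jar with black cap, 52 mm across, 62 mm high; origin under its centre.
- brush_jar: Glass jar 80 mm across and 105 mm high with brushes that stand up to 245 mm high and lean out to about 60 mm from its axis; origin under its centre.
- solvent_tin: Metal can, 80 mm across, 130 mm high; origin under its centre.

How it is judged:
By the outcome, as a careful person would: the job done as asked, in the order asked, and still so for the second after the job is handed in, with the robot touching nothing.
It also fails if it takes over 72 s, if anything falls off the work surface, if the arm or the gripper's body presses on something with over 40 N, if the wrist force passes 120 N, or if a joint passes its speed limit or range.

## Working session

There is one attempt and no reset: what is moved stays moved. The work goes in short steps, Python scripts to look and compute and a shell command to move; the robot and the scene stay as the last step left them, time stands still between calls to the robot, and variables do not carry over. Pictures are saved under pics/ and viewed, and the job is handed in when it is done.

```bash
mkdir -p pics; ls
python3 - <<'E'
from plant import env
import cv2
s=env.sense();print(s)
for n in("scene","top"):
    d=env.snapshot(n);cv2.imwrite(f"pics/{n}0.png",d["frame"][:,:,::-1])
    print(n,d["camera_matrix"],d["k1"],d["R"],d["t"])
E
```

```text
pics
{'time': 0.0, 'joint_positions': array([-1.33346749,  0.59209782,  0.04826345,  1.60986141, -0.03332898,
        0.94267693, -0.03368798]), 'qd': array([-0.00057047,  0.00152668,  0.00043216,  0.00108691,  0.00188533,
        0.00034465,  0.00051547]), 'effort': array([-3.46806810e-04, -5.48699534e+01,  1.54625505e+00, -1.98127753e+01,
        9.33332514e-03,  9.00617859e-03,  2.02789414e-05]), 'eef_pos': array([235.19241566, 684.90237297, 230.14070241]), 'eef_rot': array([-3.10485751,  1.56855693, -1.86478535]), 'force': array([-0.01255477, -0.5335032 ,  0.40191969]), 'torque': array([-0.02147986, -0.00647891,  0.01608614]), 'width': 85.5674708063752}
scene [[364.93321178   0.         257.55964158]
 [  0.         364.93321178 188.45599608]
 [  0.           0.           1.        ]] -0.11307852426952537 [[ 0.72741999  0.6861911   0.0013893 ]
 [ 0.58718994 -0.6214203  -0.51869528]
 [-0.35506075  0.3781251  -0.85495805]] [-382.2802043  -334.76481919 1391.19679704]
top [[469.67696335   0.         251.53763131]
 [  0.         469.67696335 186.55595166]
 [  0.           0.           1.        ]] -0.18095628372788253 [[-0.01594043 -0.99978736  0.01308213]
 [-0.99632251  0.01478085 -0.08439773]
 [ 0.08418642 -0.01437936 -0.99634627]] [ -99.99883787  624.33312131 1183.77717751]
```

Run:
```python
import cv2
for n in("scene","top"):
    a=cv2.imread(f"pics/{n}0.png");cv2.imwrite(f"pics/{n}0b.png",cv2.resize(a,(800,600),interpolation=cv2.INTER_CUBIC))
```

```text
(no output)
```

View pics/scene0b.png

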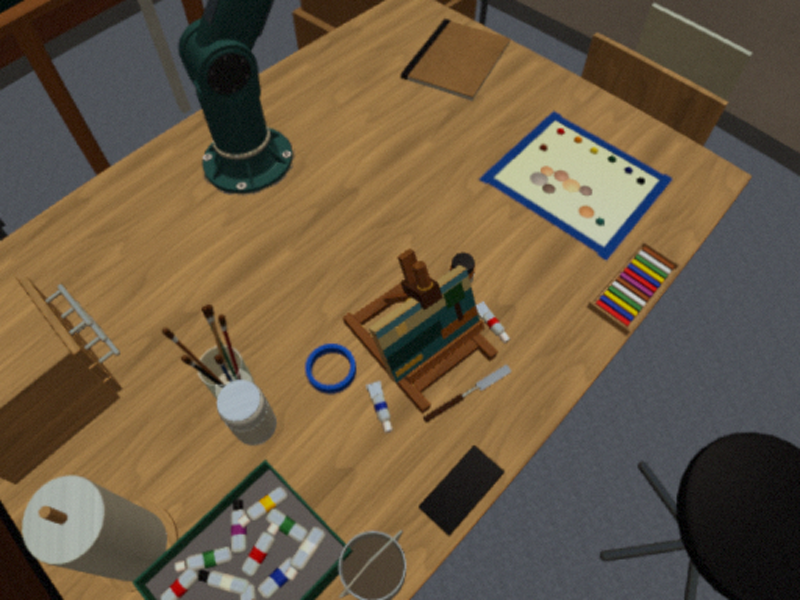

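View pics/top0b.png

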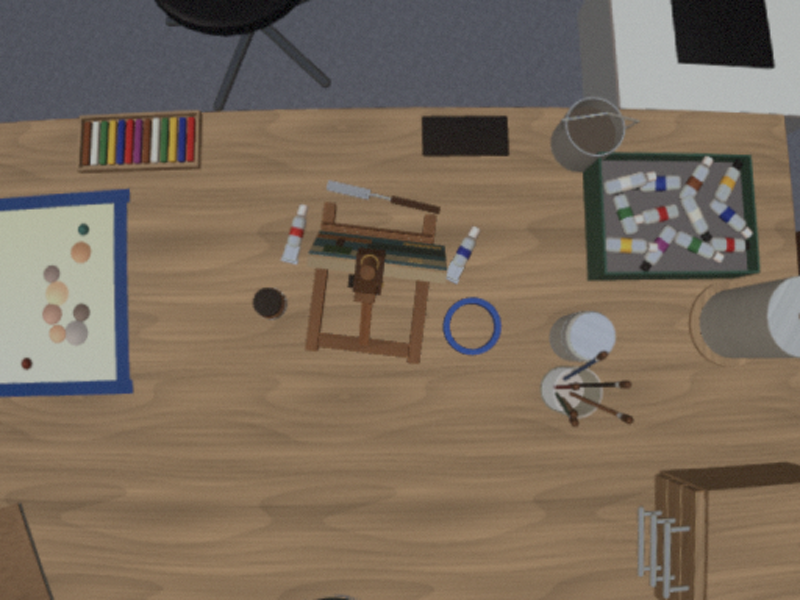

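```bash
cat > h.py <<'E'
import numpy as np, cv2
from plant import env
def snap(n,save=None):
    d=env.snapshot(n)
    if save: cv2.imwrite(save,d["frame"][:,:,::-1])
    return d
def crop(d,x0,y0,w,h,out,grid=True):
    f=d["frame"][y0:y0+h,x0:x0+w,::-1]; s=min(800/w,600/h)
    a=cv2.resize(f,None,fx=s,fy=s,interpolation=cv2.INTER_CUBIC)
    a=np.clip(a*1.6,0,255).astype('uint8')
    for g in range((x0//10+1)*10,x0+w,10):
        cv2.putText(a,str(g),(int((g-x0)*s),10),0,.35,(255,255,255),1);cv2.line(a,(int((g+.5-x0)*s),12),(int((g+.5-x0)*s),20),(0,255,255),1)
    for g in range((y0//10+1)*10,y0+h,10):
        cv2.putText(a,str(g),(0,int((g-y0)*s)),0,.35,(255,255,255),1);cv2.line(a,(0,int((g+.5-y0)*s)),(10,int((g+.5-y0)*s)),(0,255,255),1)
    cv2.imwrite(out,a)
def ray(d,p):
    u=cv2.undistortPoints(np.array([[p]],float),d["camera_matrix"],np.array([d["k1"],0,0,0.]))[0,0]
    R=np.array(d["R"]);t=np.array(d["t"]);v=R.T@np.array([u[0],u[1],1]);return -R.T@t,v/np.linalg.norm(v)
def onz(d,p,z):
    o,v=ray(d,p);return o+v*(z-o[2])/v[2]
def two(d1,p1,d2,p2):
    o,a=ray(d1,p1);q,b=ray(d2,p2)
    s=np.linalg.lstsq(np.stack([a,-b],1),q-o,rcond=None)[0];A=o+a*s[0];B=q+b*s[1];return (A+B)/2,np.linalg.norm(A-B)
def proj(d,X):
    R=np.array(d["R"]);t=np.array(d["t"],float)
    return cv2.projectPoints(np.atleast_2d(np.array(X,float)),cv2.Rodrigues(R)[0],t,d["camera_matrix"],np.array([d["k1"],0,0,0.]))[0][:,0]
def seg(*a):pass
E
python3 - <<'E'
from h import *
import pickle
D={n:snap(n) for n in("scene","top")}
pickle.dump(D,open("D0.pkl","wb"))
crop(D["top"],170,110,140,105,"pics/t1.png")
crop(D["scene"],200,150,140,105,"pics/s1.png")
E
```

```text
(no output)
```

View pics/t1.png

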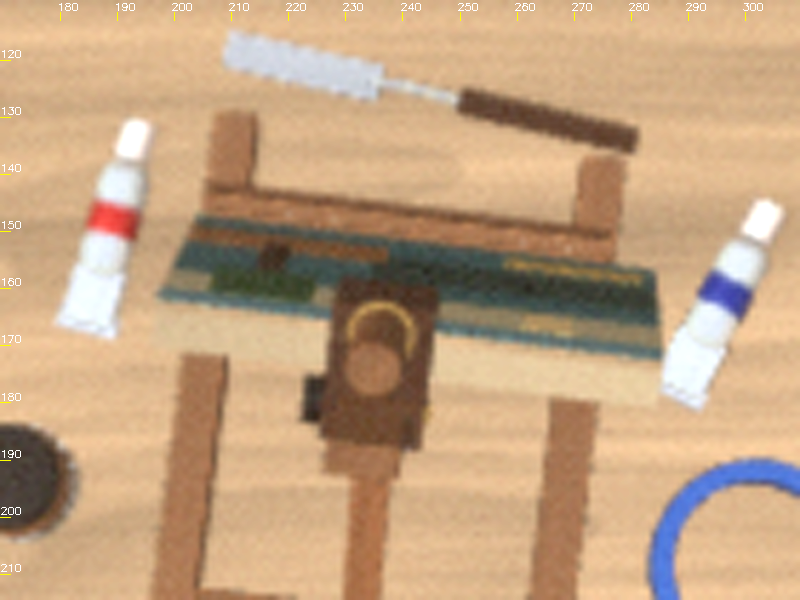

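View pics/s1.png

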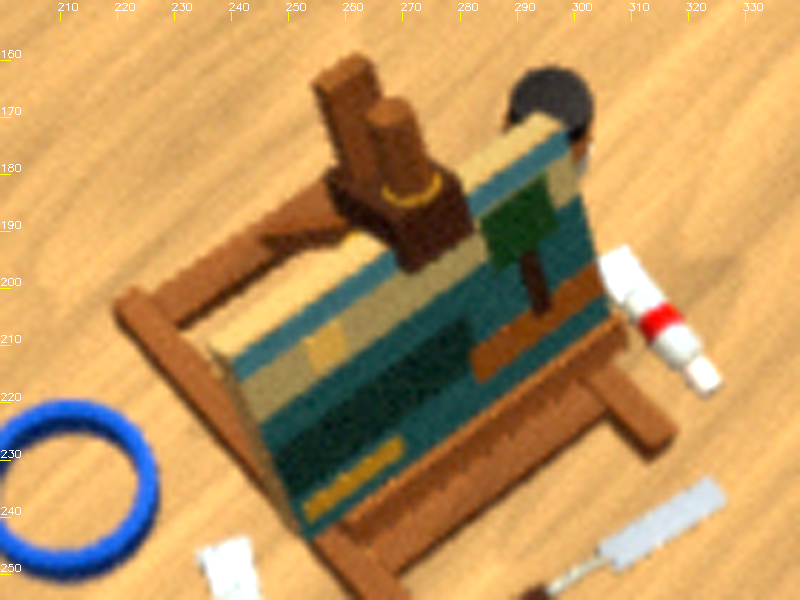

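```bash
cat >> h.py <<'E'
s_=5.7142857
def T(x,y,x0=170,y0=110): return (x0+x/s_-.5,y0+y/s_-.5)
def S(x,y): return T(x,y,200,150)
import math
c25,s25=math.cos(math.radians(25)),math.sin(math.radians(25))
def mast2w(P,ex,ey,yaw):
    P=np.atleast_2d(np.array(P,float)); X=P[:,0]*c25-P[:,2]*s25; Z=60+P[:,0]*s25+P[:,2]*c25;Y=P[:,1]
    c,s=math.cos(yaw),math.sin(yaw); return np.stack([ex+c*X-s*Y,ey+s*X+c*Y,Z],1)
E
python3 - <<'E'
from h import *
import pickle
D=pickle.load(open("D0.pkl","rb"));t,s=D["top"],D["scene"]
A,ea=two(t,T(661,355),s,S(233,357));B,eb=two(t,T(157,295),s,S(572,130));K,ek=two(t,T(373,370),s,S(387,112))
print(A,ea);print(B,eb,np.linalg.norm(A-B));print(K,ek)
A=onz(t,T(661,355),183.6);B=onz(t,T(157,295),183.6);print(A,B,np.linalg.norm(A-B))
d=A-B; yaw=math.atan2(d[1],d[0]); print("panel dir",yaw)
# lower corners / lip
M=(A+B)/2
# ledge lip ends, top inner?  runners ends
for p in [(180,356),(227,356),(551,400),(599,400),(215,110),(257,112),(583,155),(626,157)]: print(p,onz(t,T(*p),20))
# yaw from panel: y axis is along +y world approx -> from A(right in image=-y) to B(+y)
e=B-A; yaw=math.atan2(-e[0],e[1]); print("yaw",yaw)
top=mast2w([[20,0,127]],0,0,yaw)[0]; print("easel from panel",M[:2]-top[:2])
for q in(.003,.006):
  k=mast2w([[26,0,125+q*1000+71]],0,0,yaw)[0];Kz=onz(t,T(373,370),k[2]);print("easel from knob",Kz-k, k[2])
E
```

```text
[ 640.84408202 -184.79956132  185.5260477 ] 3.328502154646905
[669.61880518  15.47234036 180.23692955] 0.6372899755056505 202.39761379241295
[629.44008624 -72.62558976 249.35766234] 3.090936269912706
[ 642.14075797 -183.69609225  183.6       ] [668.91858452  14.89784056 183.6       ] 200.3911229206499
panel dir -1.7048250500438846
(180, 356) [663.79837246  21.19796273  20.        ]
(227, 356) [ 6.63464673e+02 -2.49185169e-01  2.00000000e+01]
(551, 400) [ 641.15590039 -147.3666754    20.        ]
(599, 400) [ 640.84078343 -169.21833862   20.        ]
(215, 110) [777.53116898   4.62004502  20.        ]
(257, 112) [776.26070129 -14.72383088  20.        ]
(583, 155) [ 754.03021316 -164.24695158   20.        ]
(626, 157) [ 752.86987756 -184.01173147   20.        ]
yaw -0.13402872324898807
easel from panel [690.75724032 -89.14910849]
easel from knob [ 6.90256089e+02 -7.96080602e+01 -2.84217094e-14] 251.34332442555151
easel from knob [ 6.91209492e+02 -7.98346914e+01  2.84217094e-14] 254.06224778666146
```

Run:
```python
from h import *
from scipy.spatial.transform import Rotation as Ro
import pickle
D=pickle.load(open("D0.pkl","rb"));t=D["top"]
r=env.sense()["eef_rot"];print(Ro.from_euler("xyz",r).as_matrix().round(4))
f=512/800.
for n,p,z in[("brush tip",(602,355),245),("brush tip2",(630,384),245),("tin",(590,330),130),("medjar",(268,303),62),("tape",(472,325),12),("red",(294,234),15),("blue",(463,254),15),("knife",(438,210),5)]:
  print(n,onz(t,(p[0]*f,p[1]*f),z).round())
# ledge ends lip: Z 78-81
for p in[(205,185),(614,237),(614,260)]:print(onz(t,T(*p),80).round(1))
yaw=-.134
c,s=math.cos(yaw),math.sin(yaw)
K=onz(t,T(373,370),252.5);print(K)
# knob point at q=.0045
print(mast2w([[26,0,125+4.5+48],[26,0,125+4.5+48+50]],690.5,-79.7,yaw))
```

```text
[[-4.000e-04 -9.458e-01  3.247e-01]
 [-1.400e-03  3.247e-01  9.458e-01]
 [-1.000e+00 -1.000e-04 -1.500e-03]]
brush tip [ 513. -391.  245.]
brush tip2 [ 472. -430.  245.]
tin [ 550. -408.  130.]
medjar [604.  92.  62.]
tape [ 566. -241.   12.]
red [723.  55.  15.]
blue [ 685. -228.   15.]
knife [ 763. -189.    5.]
[731.6   4.3  80. ]
[ 706.1 -173.4   80. ]
[ 696.  -173.2   80. ]
[630.13304291 -71.54296766 252.5       ]
[[639.51049496 -72.8262151  231.857707  ]
 [618.5690115  -70.003139   277.17309636]]
```

```bash
python3 -m handwheel '[[1,-5,0,0,-0.1],[1,-5,0,0,-0.094],[1,0,-2.78,-3.86,0],[1,0,-2.78,-3.86,0],[1,0,-2.78,-3.86,0]]' 40
python3 -m handwheel '[[1,0,-2.78,-3.86,0],[1,0,-2.78,-3.86,0],[1,0,-2.78,-3.86,0],[1,0,-2.78,-3.86,0],[1,0,-2.78,-3.86,0]]'
python3 -c "
from plant import env;s=env.sense();print(s['joint_positions'].round(3),s['eef_pos'],s['eef_rot'])"
```

```text
time: 0.7
eef_pos: [302.9, 558.2, 331.6]
eef_rot: [-0.761, 1.57, 0.673]
force: [0.4, -0.5, 0.1]
width: 85.3
time: 1.2
eef_pos: [414.2, 347.5, 331.4]
eef_rot: [-0.888, 1.571, 0.547]
force: [0.9, 0.6, -0.2]
width: 85.0
[-0.854  0.248  0.089  1.917 -0.026  0.978  0.681] [414.23149562 347.48829999 331.35934474] [-0.88756773  1.57061603  0.54656615]
```

```bash
python3 -m handwheel '[[1,0,-2.78,-3.86,0],[1,0,-2.78,-3.86,0],[1,0,-2.78,-3.86,0],[1,0,-2.78,-3.86,0],[1,0,-2.78,-3.86,0]]'
python3 -m handwheel '[[1,0,-2.78,-3.86,0],[1,0,-2.78,-3.86,0],[1,0,-2.78,-3.86,0],[1,0,-2.78,-3.86,0],[1,0,0,0,0]]'
cat > st.py <<'E'
from h import *
from scipy.spatial.transform import Rotation as Ro
s=env.sense();R=Ro.from_euler("xyz",s["eef_rot"]).as_matrix()
print("t",round(s["time"],2),"j",s['joint_positions'].round(2),"pos",s['eef_pos'].round(1),"F",s["force"].round(1),"w",round(s["width"],1))
print("jaw",math.atan2(R[1,2],R[0,2]),"x_t",R[:,0].round(3))
import sys
if len(sys.argv)>3:
    d=np.array([float(v) for v in sys.argv[1:4]])-s["eef_pos"];print("d tool cm",(R.T@d/10).round(2))
E
python3 st.py 636.5 -72.5 217
```

```text
time: 1.7
eef_pos: [525.5, 137.5, 331.4]
eef_rot: [-0.641, 1.57, 0.794]
force: [0.1, 0.9, 0.1]
width: 85.5
time: 2.2
eef_pos: [616.1, -38.2, 331.6]
eef_rot: [-2.597, 1.564, -1.175]
force: [-0.3, -0.2, 0.1]
width: 85.5
t 2.2 j [-0.22  0.36  0.28  1.77 -0.11  1.03  1.52] pos [616.1 -38.2 331.6] F [-0.3 -0.2  0.1] w 85.5
jaw 1.4221070776077074 x_t [ 0.002 -0.006 -1.   ]
d tool cm [11.48 -2.49 -3.03]
```

```bash
python3 -m handwheel '[[1,0,-2.78,-3.86,0],[1,0,0,0,0],[1,0,0,0,0],[1,0,0,0,0]]'
python3 st.py 636.5 -72.5 217
python3 - <<'E'
from h import *
D=[snap(n) for n in("top","scene")]
crop(D[0],170,110,140,105,"pics/t2.png")
crop(D[1],200,110,140,105,"pics/s2.png")
E
```

```text
time: 2.6
eef_pos: [636.0, -69.4, 331.0]
eef_rot: [0.837, 1.569, 2.272]
force: [1.1, 0.4, -0.3]
width: 85.3
t 2.6 j [-0.16  0.4   0.28  1.71 -0.13  1.05  1.6 ] pos [636.  -69.4 331. ] F [ 1.1  0.4 -0.3] w 85.3
jaw 1.4353175393758306 x_t [-0.001  0.001 -1.   ]
d tool cm [11.4  -0.1  -0.31]
```

View pics/s2.png

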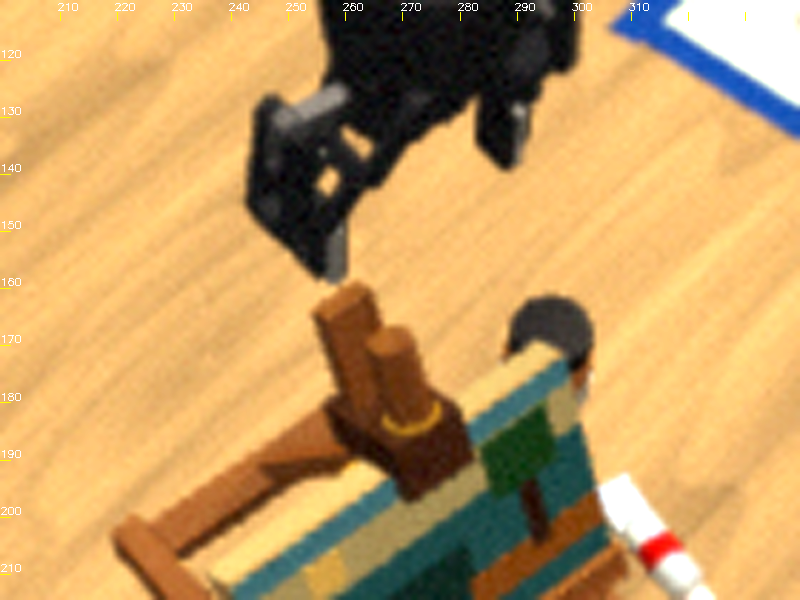

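The gripper is open (finger tips near px (256,155) and (287,137)) above the knob, whose top is at (267,169). I'll go down over the knob and close.

```bash
python3 -m handwheel '[[1,4,0,-0.3,0],[1,4,0,0,0],[0.6,2.4,0,0,0],[0.5,1,0,0,0],[0.5,0,0,0,0]]' 50
python3 st.py 636.5 -72.5 217
python3 - <<'E'
from h import *
D=[snap(n) for n in("top","scene")]
crop(D[0],170,110,140,105,"pics/t3.png")
crop(D[1],200,110,140,105,"pics/s3.png")
E
```

```text
time: 3.2
eef_pos: [635.2, -72.7, 216.2]
eef_rot: [1.54, 1.568, 2.975]
force: [-0.1, -0.3, -0.2]
width: 44.0
t 3.2 j [-0.13  0.51  0.25  1.83 -0.17  0.82  1.64] pos [635.2 -72.7 216.2] F [-0.1 -0.3 -0.2] w 44.0
jaw 1.4354159035925653 x_t [-0.003  0.    -1.   ]
d tool cm [-0.08 -0.13  0.04]
```

View pics/s3.png

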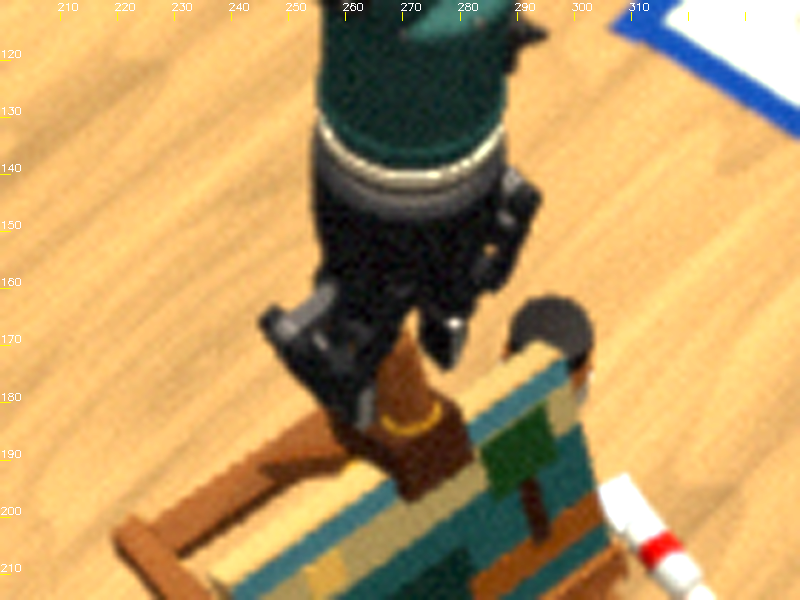

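View pics/t3.png

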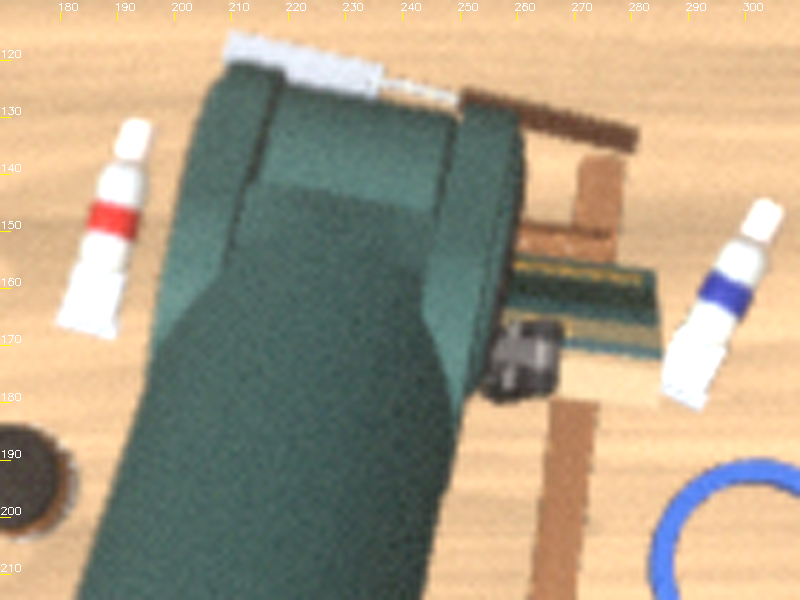

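The fingers straddle the knob in the scene view, at about (262,180) and (278,170). Closing.

```bash
python3 -m handwheel '[[0.3,0,0,0,0],[0.25,0,0,0,0],[0,0,0,0,0],[0,0,0,0,0],[0,0,0,0,0]]' 50
python3 st.py
```

```text
time: 3.8
eef_pos: [637.5, -74.0, 218.6]
eef_rot: [-1.513, 1.567, -0.079]
force: [1.6, -0.8, 5.2]
width: 20.9
t 3.8 j [-0.13  0.51  0.25  1.83 -0.17  0.82  1.64] pos [637.5 -74.  218.6] F [ 1.6 -0.8  5.2] w 20.9
jaw 1.4339827263710072 x_t [ 0.004 -0.    -1.   ]
```

```bash
python3 -m handwheel '[[0,-0.45,0.21,0,0],[0,-0.91,0.42,0,0],[0,-0.91,0.42,0,0],[0,-0.91,0.42,0,0],[0,-0.91,0.42,0,0]]' 60
python3 -m handwheel '[[0,-0.23,0.11,0,0],[0,0,0,0,0],[0,0,0,0,0]]'
python3 st.py
```

```text
time: 4.3
eef_pos: [619.2, -71.5, 258.0]
eef_rot: [-1.695, 1.566, -0.261]
force: [5.8, -1.4, -4.6]
width: 20.3
time: 4.6
eef_pos: [617.8, -71.3, 261.1]
eef_rot: [-1.6, 1.567, -0.166]
force: [4.9, -0.8, 2.4]
width: 20.5
t 4.6 j [-0.15  0.44  0.27  1.83 -0.15  0.89  1.62] pos [617.8 -71.3 261.1] F [ 4.9 -0.8  2.4] w 20.5
jaw 1.434037326467125 x_t [ 0.003 -0.001 -1.   ]
```

```bash
python3 -m handwheel '[[0.5,0,0,0,0],[0.6,0,0,0,0],[0.6,0,0,0,0],[0.6,-3,0,0,0],[0.6,-5,0,0,0]]'
python3 - <<'E'
from h import *
ey=-0.137
for X,Y,Z in[(-40,70,320),(-40,70,163),(8.3,70,163)]:
  c,s=math.cos(ey),math.sin(ey);print(X,Y,[round(691+c*X-s*Y,1),round(-80+s*X+c*Y,1),Z])
E
python3 st.py 661 -5.2 320
```

```text
time: 5.1
eef_pos: [612.6, -70.3, 337.0]
eef_rot: [1.661, 1.559, 3.095]
force: [0.1, 0.2, 0.3]
width: 51.3
-40 70 [660.9, -5.2, 320]
-40 70 [660.9, -5.2, 163]
8.3 70 [708.8, -11.8, 163]
t 5.1 j [-0.17  0.36  0.29  1.75 -0.12  1.05  1.59] pos [612.6 -70.3 337. ] F [0.1 0.2 0.3] w 51.3
jaw 1.4342546169693697 x_t [-0.012  0.001 -1.   ]
d tool cm [ 1.64 -3.93  7.11]
```

```bash
python3 -m handwheel '[[0.6,0,-2,3.5,0],[0.6,0,-2,3.5,0],[0.6,0,0,0,-0.15],[0.6,0,0,0,-0.15],[0.6,0,0,0,-0.15]]'
python3 -m handwheel '[[0.6,0,0,0,-0.15],[0.6,0,0,0,-0.15],[0.6,0,0,0,-0.15],[0.6,0,0,0,-0.15],[0.6,0,0,0,-0.15]]'
python3 -m handwheel '[[0.6,0,0,0,-0.15],[0.6,0,0,0,-0.15],[0.6,0,0,0,-0.071],[0.6,0,0,0,0],[0.6,0,0,0,0]]'
python3 st.py 661 -5.2 220
python3 - <<'E'
from h import *
import pickle
D={n:snap(n) for n in("top","scene")}
pickle.dump(D,open("D1.pkl","wb"))
crop(D["top"],170,110,140,105,"pics/t4.png")
crop(D["scene"],200,130,140,105,"pics/s4.png")
E
```

```text
time: 5.6
eef_pos: [664.5, -6.6, 339.6]
eef_rot: [1.338, 1.568, -3.054]
force: [0.2, -0.0, -0.5]
width: 51.1
time: 6.1
eef_pos: [664.3, -7.3, 339.7]
eef_rot: [0.574, 1.568, -3.069]
force: [-0.4, 0.1, 0.4]
width: 50.9
time: 6.6
eef_pos: [664.7, -7.4, 340.0]
eef_rot: [0.217, 1.569, -3.062]
force: [-0.6, -0.6, 0.3]
width: 51.5
t 6.6 j [ 0.01  0.42 -0.09  1.63  0.04  1.09  2.91] pos [664.7  -7.4 340. ] F [-0.6 -0.6  0.3] w 51.5
jaw 3.003309460901449 x_t [-0.002 -0.    -1.   ]
d tool cm [12.   -0.17  0.38]
```

View pics/s4.png

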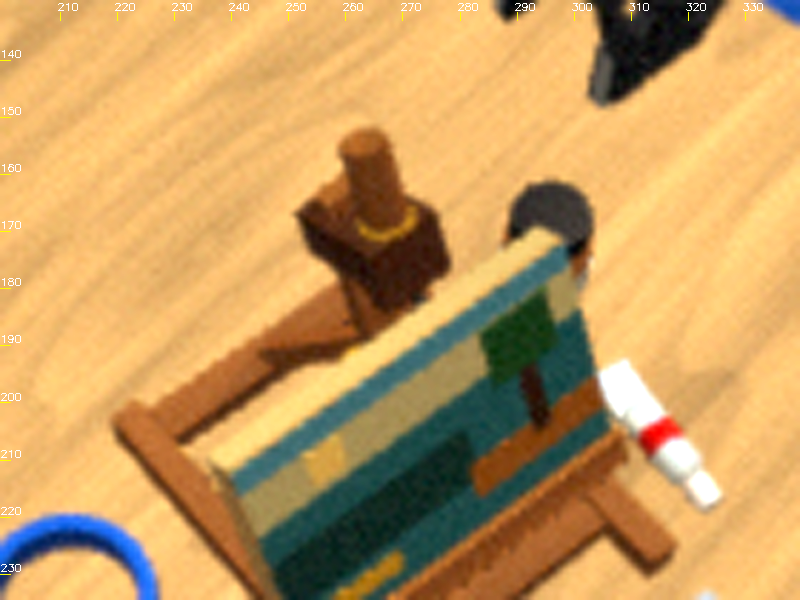

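View pics/t4.png

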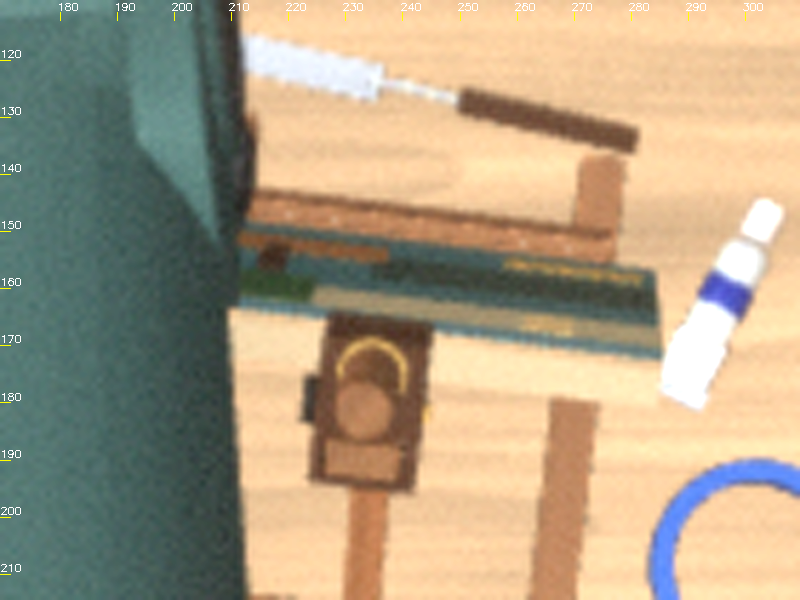

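Clamp is up (knob top now at (264,157) in the scene view, cap clear of the panel's top edge) and stays; the panel has not moved. Descending over the top edge on the left side.

```bash
python3 -m handwheel '[[0.7,4,-0.2,0.4,0],[0.7,4,0,0,0],[0.7,3.5,0,0,0],[0.7,2.5,0,0,0],[0.7,0,0,0,0]]' 20
python3 -m handwheel '[[0.7,1.5,0,0,0],[0.7,1.5,0,0,0],[0.7,0.7,0,0,0],[0.7,0,0,0,0]]' 20
python3 st.py 661 -5.2 163
python3 - <<'E'
from h import *
D={n:snap(n) for n in("top","scene")}
crop(D["scene"],230,130,140,105,"pics/s5.png")
E
```

```text
time: 7.2
eef_pos: [658.4, -4.7, 196.3]
eef_rot: [0.211, 1.562, -3.068]
force: [-0.1, 0.8, -0.4]
width: 59.8
time: 7.6
eef_pos: [661.1, -4.7, 162.6]
eef_rot: [0.214, 1.569, -3.064]
force: [-0.8, 0.7, -0.1]
width: 59.8
t 7.6 j [-0.    0.59 -0.08  1.81  0.07  0.75  2.88] pos [661.1  -4.7 162.6] F [-0.8  0.7 -0.1] w 59.8
jaw 3.004971397047466 x_t [-0.002 -0.    -1.   ]
d tool cm [-0.04  0.05  0.  ]
```

View pics/s5.png

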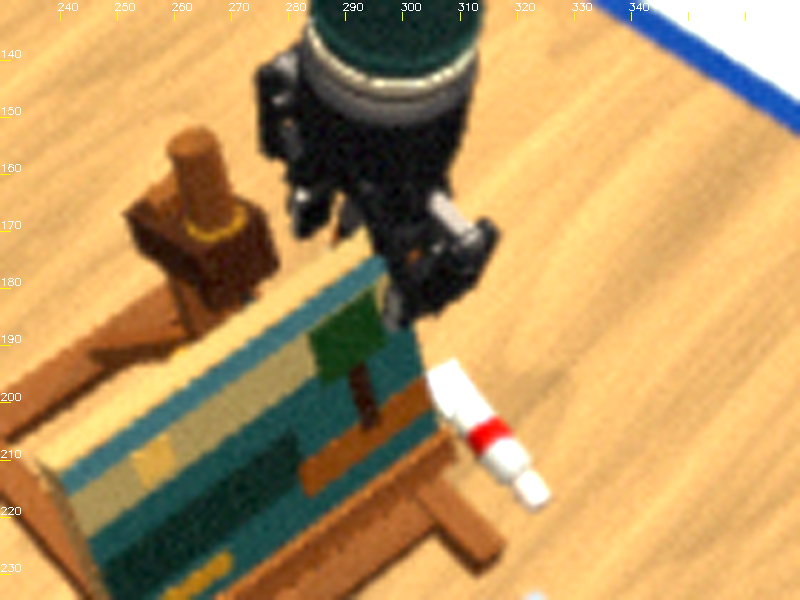

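The fingers straddle the top edge: the front one is at about (300,187), the rear one behind the panel at about (283,170). Next I close loosely and bring the panel upright.

```bash
python3 -m handwheel '[[0.45,0,0,0,0],[0.42,0,0,-0.5,0],[0.4,0,0,-0.8,0],[0.4,0,0,-0.8,0],[0.4,0,0,0,0]]' 20
python3 st.py
python3 -m handwheel '[[0.38,0,0,-0.8,0],[0.36,0,0,-0.8,0],[0.34,0,0,-0.5,0],[0.32,0,0,0,0]]' 20
python3 st.py
```

```text
time: 8.2
eef_pos: [684.6, -7.9, 163.7]
eef_rot: [-3.029, 1.568, -0.024]
force: [-0.3, -0.5, -0.5]
width: 34.4
t 8.2 j [ 0.    0.61 -0.08  1.75  0.07  0.77  2.89] pos [684.6  -7.9 163.7] F [-0.3 -0.5 -0.5] w 34.4
jaw 3.0044771996794086 x_t [ 0.002 -0.    -1.   ]
time: 8.6
eef_pos: [704.6, -10.7, 163.5]
eef_rot: [-3.073, 1.569, -0.068]
force: [0.1, -0.3, 0.1]
width: 27.4
t 8.6 j [ 0.    0.64 -0.08  1.71  0.07  0.8   2.9 ] pos [704.6 -10.7 163.5] F [ 0.1 -0.3  0.1] w 27.4
jaw 3.004695565876954 x_t [ 0.001 -0.    -1.   ]
```

```bash
python3 -m handwheel '[[0.28,0,0,-0.3,0],[0.2,0,0,0,0],[0,0,0,0,0],[0,0,0,0,0]]' 25
python3 st.py
python3 - <<'E'
from h import *
D={n:snap(n) for n in("top","scene")}
crop(D["scene"],230,130,140,105,"pics/s6.png")
crop(D["top"],170,110,140,105,"pics/t6.png")
E
```

```text
time: 9.0
eef_pos: [706.1, -10.8, 163.3]
eef_rot: [0.617, 1.571, -2.661]
force: [0.6, 0.1, -2.3]
width: 19.8
t 9.0 j [ 0.01  0.64 -0.08  1.7   0.07  0.81  2.9 ] pos [706.1 -10.8 163.3] F [ 0.6  0.1 -2.3] w 19.8
jaw 3.005181870108054 x_t [-0. -0. -1.]
```

View pics/s6.png

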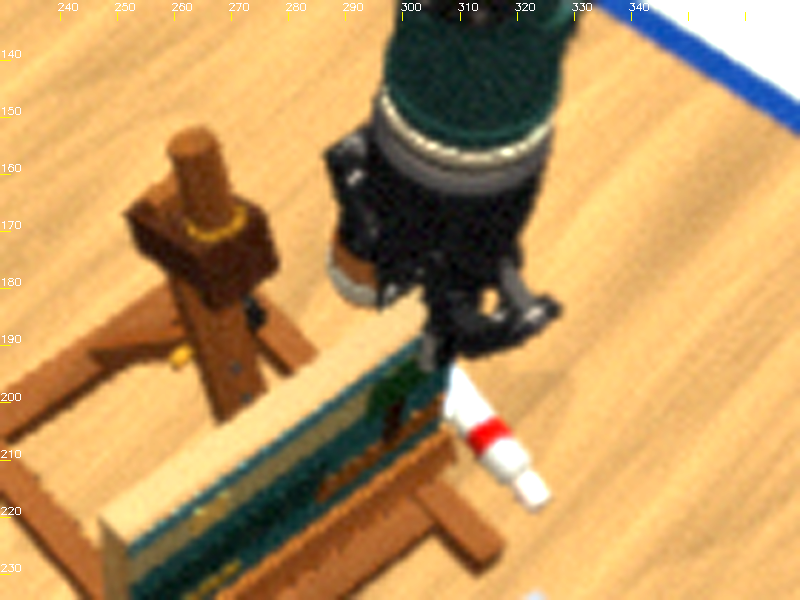

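View pics/t6.png

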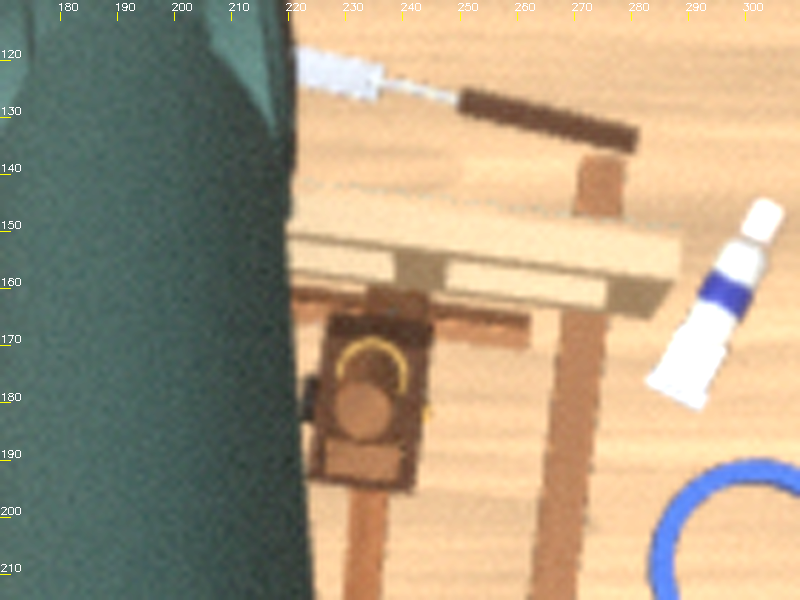

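The panel is upright in the jaws, and its top edge and hollowed back show in the top view. Firming the grip and lifting.

```bash
python3 -m handwheel '[[0,0,0,0,0],[0,0,0,0,0],[0,-1,0,0,0],[0,-2,0,0,0],[0,-3,0,0,0]]' 100
python3 -m handwheel '[[0,-3,0,0,0],[0,0,0,0,0],[0,0,0,0,0]]'
python3 st.py
python3 - <<'E'
from h import *
import pickle
D={n:snap(n) for n in("top","scene")}
pickle.dump(D,open("D2.pkl","wb"))
crop(D["scene"],230,100,140,105,"pics/s7.png")
crop(D["top"],170,90,140,105,"pics/t7.png")
E
```

```text
time: 9.6
eef_pos: [704.3, -10.5, 222.3]
eef_rot: [0.042, 1.565, 3.047]
force: [-0.1, 0.3, -2.5]
width: 18.6
time: 9.9
eef_pos: [706.3, -10.5, 254.2]
eef_rot: [-2.535, 1.57, 0.47]
force: [0.5, -0.2, -3.4]
width: 18.7
t 9.9 j [ 0.01  0.55 -0.09  1.63  0.05  0.97  2.91] pos [706.3 -10.5 254.2] F [ 0.5 -0.2 -3.4] w 18.7
jaw 3.0049303189903287 x_t [ 0.001  0.001 -1.   ]
```

View pics/s7.png

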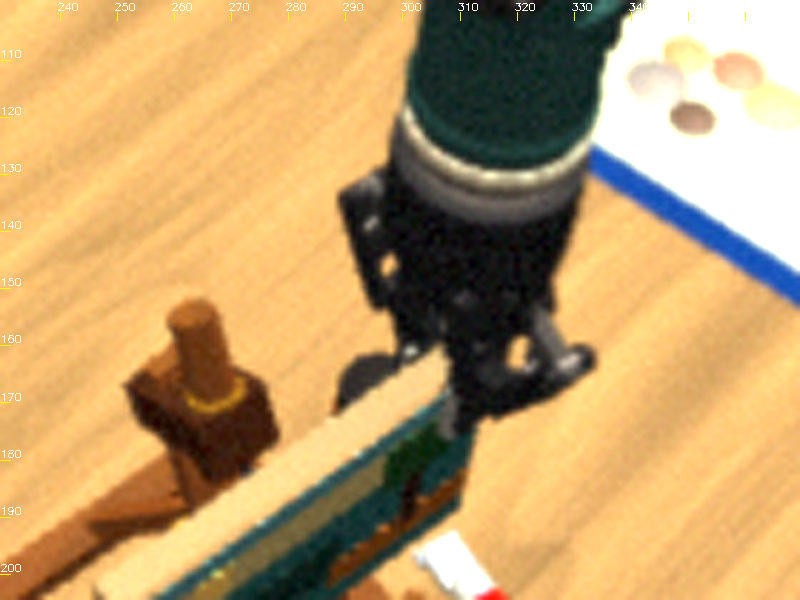

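View pics/t7.png

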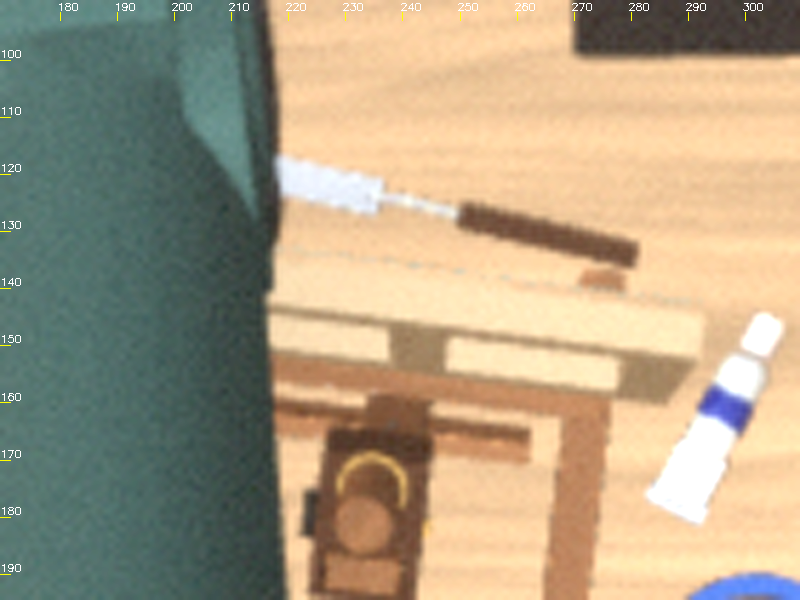

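Run:
```python
from h import *
import pickle
D=pickle.load(open("D2.pkl","rb"));t=D["top"]
crop(D["scene"],190,140,140,105,"pics/s8.png")
for z in(280,285,290):print(z,onz(t,T(704,312,170,90),z),onz(t,T(698,358,170,90),z))
```

```text
280 [ 687.91646827 -192.20139618  280.        ] [ 671.14981373 -189.59652254  280.        ]
285 [ 687.04001497 -191.67689386  285.        ] [ 670.36128644 -189.08568043  285.        ]
290 [ 686.16356167 -191.15239153  290.        ] [ 669.57275916 -188.57483832  290.        ]
```

View pics/s8.png

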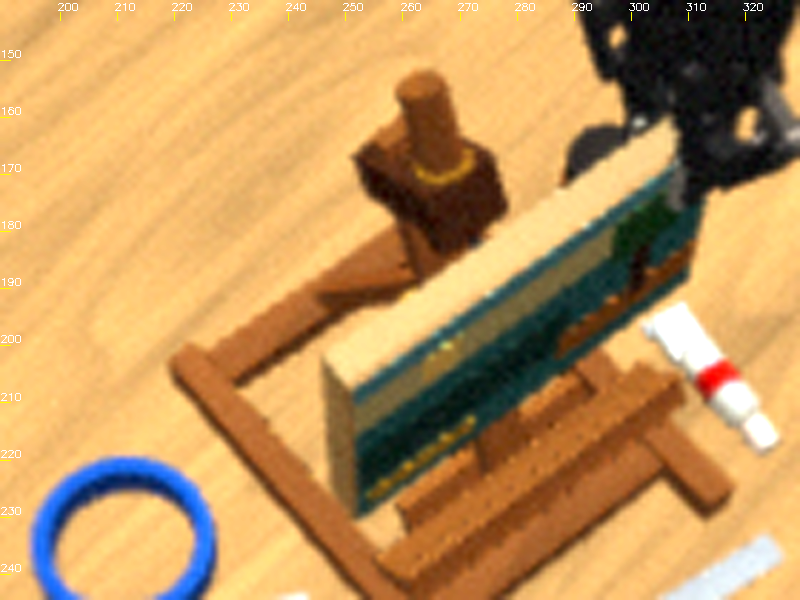

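Run:
```python
from h import *
import pickle
D=pickle.load(open("D2.pkl","rb"));t=D["top"];s=D["scene"]
F,e=two(t,T(704,312,170,90),s,T(355,390,190,140));B,e2=two(t,T(698,358,170,90),s,T(325,356,190,140))
print(F,e,B,e2)
M=(F+B)/2;p=np.array([706.3,-10.5,0]);d=(M-p);u=np.array([math.sin(-.137)*-1,math.cos(.137)])
print("along y",d[:2]@u,"across",d[:2]@np.array([math.cos(.137),-math.sin(.137)]))
print("bottom far corner?", proj(s,F-[0,0,127]), T(357,519,190,140))
```

```text
[ 688.02575665 -192.43089875  278.83586605] 0.286258276304481 [ 670.21063021 -190.10809191  282.01467915] 1.897673383183105
along y -182.78798512584868 across -2.2390944683278127
bottom far corner? [[252.30060941 230.92235169]] (251.9750001561875, 230.3250002270625)
```

Run:
```python
from h import *
import pickle
D=pickle.load(open("D2.pkl","rb"));s=D["scene"]
n=np.array([math.cos(.137),-math.sin(.137),0]);u=np.array([math.sin(.137),math.cos(.137),0])
p0=np.array([706.3,-10.5,0])+n*9
for nm,p in [("topfar",(355,390)),("topmid",(500,290)),("topnear",(672,172)),("botfar",(357,518)),("botmid",(520,402)),("botnear",(689,277)),]:
  o,v=ray(s,T(*p,190,140));X=o+v*((p0-o)@n)/(v@n);print(nm,X.round(1),"along",round((X-p0)@u,1))
```

```text
topfar [ 690.  -194.6  284.3] along -184.6
topmid [ 700.4 -119.4  282.4] along -108.7
topnear [713.6 -23.4 279.4] along -11.8
botfar [ 689.9 -195.4  164.1] along -185.4
botmid [703.1 -99.9 160.9] along -89.0
botnear [717.7   6.2 162.2] along 18.1
```

```bash
python3 -m handwheel '[[0,0,0,-2,0],[0,0,0,-4,0],[0,0,0,-4,0],[0,0,0,-4,0],[0,0,0,-2,0.05]]'
python3 -m handwheel '[[0,0,0,0,0.1],[0,0,0,0,0.12],[0,0,0,0,0.12],[0,0,0,0,0.12],[0,0,0,0,0.12]]'
python3 -m handwheel '[[0,0,0,0,0.12],[0,0,0,0,0.12],[0,0,0,0,0.12],[0,0,0,0,0.12],[0,0,0,0,0.12]]'
python3 st.py
```

```text
time: 10.5
eef_pos: [866.4, -33.4, 249.8]
eef_rot: [0.297, 1.568, -3.033]
force: [-0.6, -0.1, -2.8]
width: 18.6
time: 11.0
eef_pos: [863.6, -32.4, 250.1]
eef_rot: [0.735, 1.566, 3.105]
force: [0.5, 0.2, -3.3]
width: 18.7
time: 11.5
eef_pos: [863.7, -32.4, 250.3]
eef_rot: [1.386, 1.567, -3.127]
force: [-0.4, 0.2, -3.7]
width: 18.6
t 11.5 j [-0.13  0.79  0.23  1.2  -0.18  1.18  1.87] pos [863.7 -32.4 250.3] F [-0.4  0.2 -3.7] w 18.6
jaw 1.7701531773478765 x_t [-0.004 -0.    -1.   ]
```

```bash
python3 -m handwheel '[[0,0,0,0,0.12],[0,0,0,0,0.12],[0,0,0,0,0.12],[0,0,0,0,0.12],[0,0,0,0,0.12]]'
python3 -m handwheel '[[0,0,0,0,0.12],[0,0,0,0,0.12],[0,0,0,0,0.12],[0,0,0,0,0.12],[0,0,0,0,0.12]]'
python3 -m handwheel '[[0,0,0,0,0.12],[0,0,0,0,0.12],[0,0,0,0,0.12],[0,0,0,0,0.12],[0,0,0,0,0.12]]'
python3 st.py
```

```text
time: 12.0
eef_pos: [863.7, -32.4, 250.3]
eef_rot: [2.075, 1.567, -3.038]
force: [-0.0, -0.6, -2.8]
width: 18.7
time: 12.5
eef_pos: [863.6, -32.5, 250.3]
eef_rot: [2.727, 1.566, -2.986]
force: [0.2, 0.1, -2.7]
width: 18.5
time: 13.0
eef_pos: [863.5, -32.4, 250.3]
eef_rot: [-2.978, 1.566, -3.008]
force: [0.3, -0.4, -2.9]
width: 18.7
t 13.0 j [-0.33  0.86  0.67  1.22 -0.52  1.24  0.3 ] pos [863.5 -32.4 250.3] F [ 0.3 -0.4 -2.9] w 18.7
jaw -0.029792416553665116 x_t [-0.005 -0.001 -1.   ]
```

```bash
python3 -m handwheel '[[0,0,0,0,0.08],[0,0,0,0,0.032],[0,0,0,0,0],[0,0,0,0,0]]'
cat >> st.py <<'E'
ex,ey_,yw=691,-80,-.137
d=s["eef_pos"][:2]-np.array([ex,ey_]);print("easel XY",d@[math.cos(yw),math.sin(yw)],d@[-math.sin(yw),math.cos(yw)])
E
python3 st.py
python3 - <<'E'
from h import *
import pickle
D={n:snap(n) for n in("top","scene")}
pickle.dump(D,open("D3.pkl","wb"))
crop(D["scene"],270,130,180,135,"pics/s9.png")
crop(D["top"],130,50,180,135,"pics/t9.png")
E
```

```text
time: 13.4
eef_pos: [864.3, -32.6, 252.3]
eef_rot: [-2.911, 1.569, -3.046]
force: [-0.0, 0.2, -3.5]
width: 18.5
t 13.4 j [-0.34  0.86  0.69  1.21 -0.54  1.24  0.21] pos [864.3 -32.6 252.3] F [-0.   0.2 -3.5] w 18.5
jaw -0.1358468566268655 x_t [-0.002 -0.    -1.   ]
easel XY 165.2390093824443 70.67760698480843
```

View pics/s9.png

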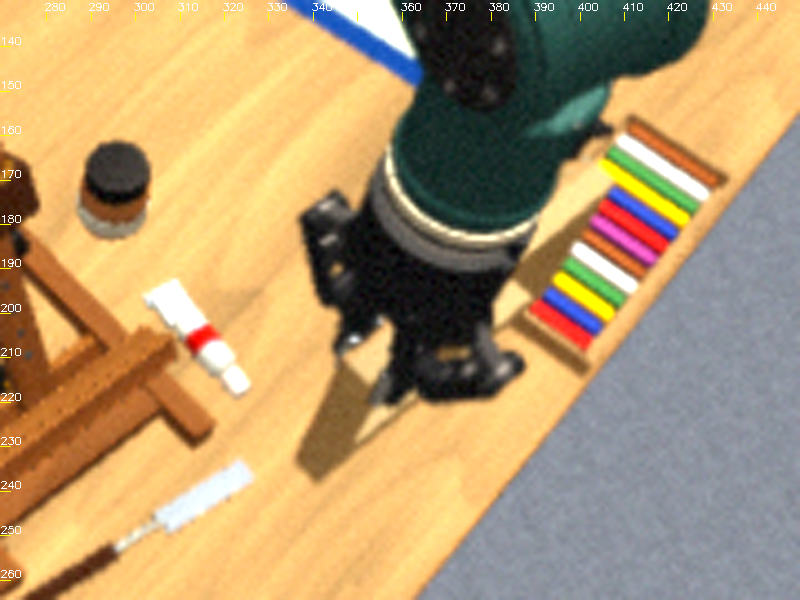

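View pics/t9.png

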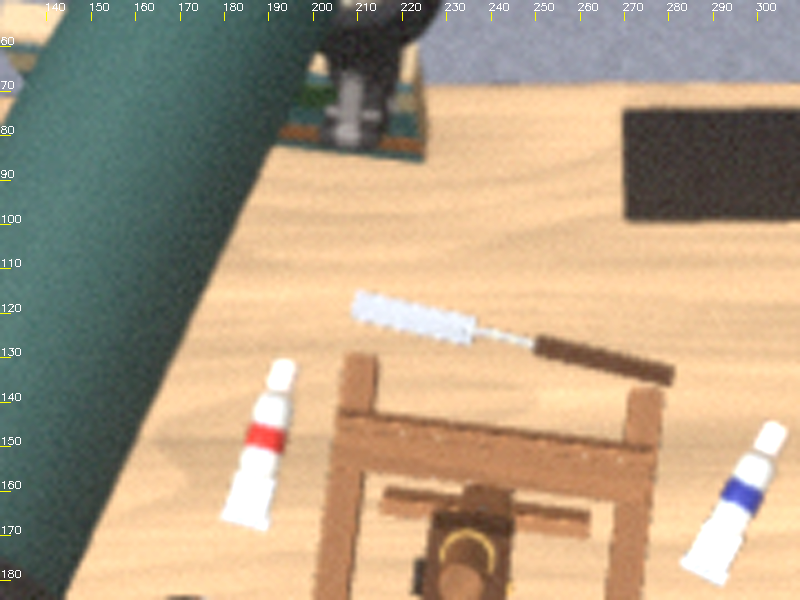

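Run:
```python
from h import *
import pickle
D=pickle.load(open("D3.pkl","rb"));t=D["top"]
q=lambda x,y:(130+x/4.4444-.5,50+y/4.4444-.5)
a=onz(t,q(338,410),81.2);b=onz(t,q(656,447),81.2);print(a,b,np.linalg.norm(a-b))
m=(a+b)/2;yw=math.atan2(-(a-b)[0],(a-b)[1]);print("yaw",yw,"origin",m[:2]-26.5*np.array([math.cos(yw),math.sin(yw)]))
def eas(P,o=(691,-80),w=-.137):
  d=np.array(P[:2])-o;return d@[math.cos(w),math.sin(w)],d@[-math.sin(w),math.cos(w)]
for z in(157,162): P=onz(t,q(425,161),z);print(P,"easel",eas(P), "rel tool y",eas(P)[1]-70.7)
```

```text
[731.68652056   3.80041144  81.2       ] [ 708.14875646 -173.77412701   81.2       ] 179.1277282948312
yaw -0.13178323633508565 origin [693.64741606 -81.50470148]
[851.74926953 -49.12245772 157.        ] easel (np.float64(155.02607316855622), np.float64(52.54204895702482)) rel tool y -18.157951042975185
[850.21197864 -49.32247273 162.        ] easel (np.float64(153.53050285944897), np.float64(52.13395739995518)) rel tool y -18.566042600044824
```

The painted face now points at the robot (teal/ochre strip at px (195-225,65-85) of the top view) and the ledge is empty. Next is carrying it to the right side and back over the ledge.

```bash
python3 -m handwheel '[[0,0,-2,0,0],[0,0,-4,0,0],[0,0,-4,0,0],[0,0,-4,0,0],[0,0,-1.46,0,0]]'
python3 -m handwheel '[[0,0,0,-2,0],[0,0,0,-4,0],[0,0,0,-4,0],[0,0,0,-4,0],[0,0,0,-1.84,0]]'
python3 -m handwheel '[[0,0,0,0,0],[0,2,0,0,0],[0,3,0,0,0],[0,1.5,0,0,0],[0,0,0,0,0]]'
python3 st.py
python3 - <<'E'
from h import *
import pickle
D={n:snap(n) for n in("top","scene")}
pickle.dump(D,open("D4.pkl","wb"))
crop(D["scene"],190,120,140,105,"pics/s10.png")
crop(D["top"],170,90,140,105,"pics/t10.png")
E
```

```text
time: 14.0
eef_pos: [840.1, -196.9, 254.6]
eef_rot: [-1.627, 1.563, -1.773]
force: [-1.2, -1.8, -2.8]
width: 18.5
time: 14.5
eef_pos: [682.0, -165.4, 253.8]
eef_rot: [2.924, 1.568, 2.784]
force: [0.1, -0.2, -2.4]
width: 18.8
time: 15.0
eef_pos: [685.7, -163.6, 185.8]
eef_rot: [3.029, 1.566, 2.892]
force: [-0.5, 0.6, -2.6]
width: 18.5
t 15.0 j [-0.25  0.71  0.68  1.71 -0.54  0.92  0.51] pos [ 685.7 -163.6  185.8] F [-0.5  0.6 -2.6] w 18.5
jaw -0.13674076867430202 x_t [-0.005  0.001 -1.   ]
easel XY 6.114573391311647 -83.50149943747607
```

View pics/s10.png

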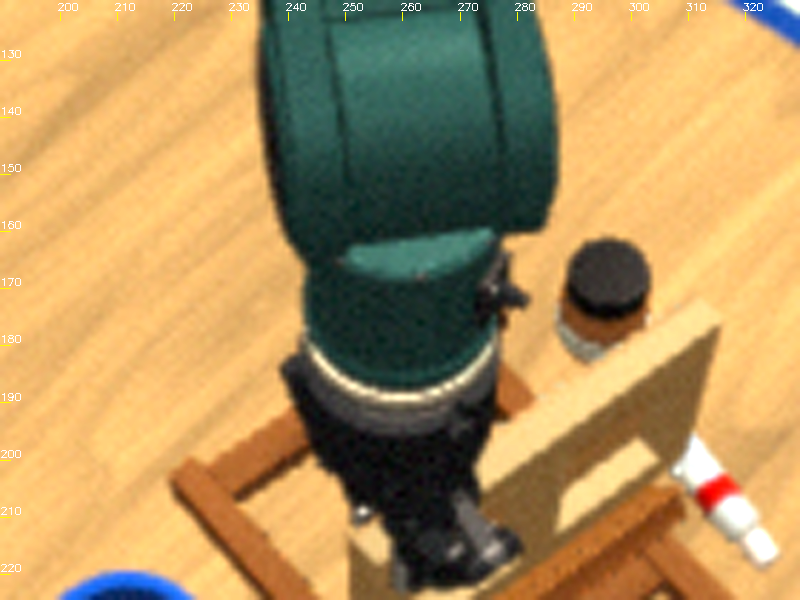

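View pics/t10.png

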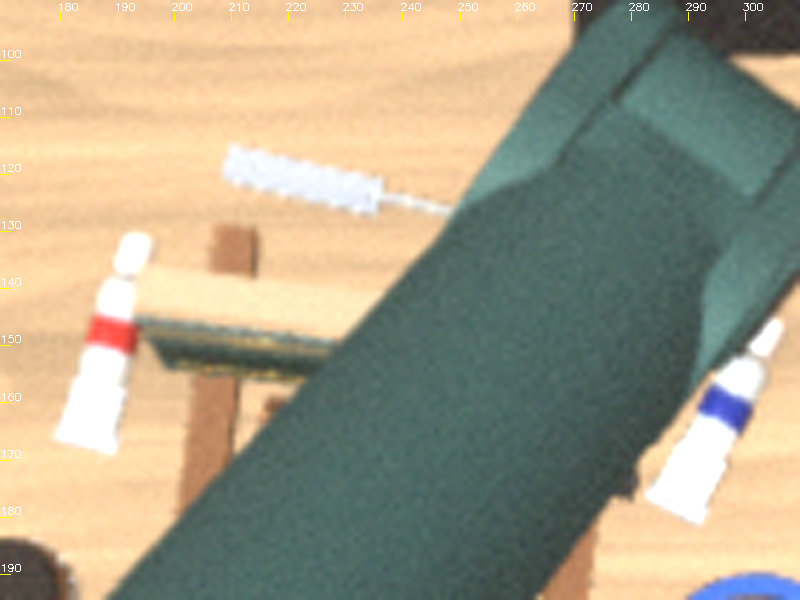

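Run:
```python
from h import *
import pickle
D=pickle.load(open("D4.pkl","rb"));t=D["top"];s=D["scene"]
def eas(P,o=(691,-80),w=-.137):
  d=np.array(P[:2])-o;return np.array([d@[math.cos(w),math.sin(w)],d@[-math.sin(w),math.cos(w)]]).round(1)
for p,z in[((140,268),219),((135,318),219),((168,369),92)]:
  P=onz(t,T(*p,170,90),z);print(P.round(1),eas(P))
P,e=two(t,T(140,268,170,90),s,T(718,323,190,120));print(P,e,eas(P))
```

```text
[718.8  17.7 219. ] [ 14.2 100.6]
[699.4  19.6 219. ] [-5.3 99.9]
[699.3  19.4  92. ] [-5.4 99.6]
[719.40181689  17.62242365 211.56166443] 2.4310786790309433 [ 14.8 100.6]
```

Run:
```python
from h import *
import pickle
t=pickle.load(open("D4.pkl","rb"))["top"]
def eas(P,o=(691,-80),w=-.137):
  d=np.array(P[:2])-o;return np.array([d@[math.cos(w),math.sin(w)],d@[-math.sin(w),math.cos(w)]]).round(1)
for p,z in[((683,233),195),((677,279),195),((655,320),69)]:
  P=onz(t,T(*p),z);print(P.round(1),eas(P))
for p,z in[((704,312),286),((698,358),286),((667,403),159)]:
  P=onz(t,T(*p,170,90),z);print(P.round(1),eas(P))
```

```text
[ 688.9 -192.5  195. ] [  13.3 -111.7]
[ 670.7 -189.7  195. ] [  -5.1 -111.4]
[ 670.9 -191.4   69. ] [  -4.7 -113.1]
[ 686.9 -191.6  286. ] [  11.1 -111.1]
[ 670.2 -189.   286. ] [  -5.7 -110.8]
[ 672.  -188.9  159. ] [  -4.  -110.5]
```

```bash
python3 -m handwheel '[[0,1,0,0.05,0],[0,0.6,0,0,0],[0,0.2,0,0,0],[0,0,0,0,0]]'
python3 -m handwheel '[[0,0.15,0,0,0],[0,0.15,0,0,0],[0,0,0,0,0]]'
python3 st.py
```

```text
time: 15.5
eef_pos: [687.1, -164.0, 170.1]
eef_rot: [2.877, 1.57, 2.74]
force: [0.6, 0.0, -3.5]
width: 18.6
time: 15.8
eef_pos: [687.2, -164.1, 167.4]
eef_rot: [2.725, 1.571, 2.588]
force: [-0.8, 0.3, -3.9]
width: 18.7
t 15.8 j [-0.24  0.73  0.66  1.72 -0.56  0.89  0.52] pos [ 687.2 -164.1  167.4] F [-0.8  0.3 -3.9] w 18.7
jaw -0.1369233562260373 x_t [-0.  0. -1.]
easel XY 7.750274927956373 -83.8130372197996
```

```bash
python3 -m handwheel '[[0,0.15,0,-0.05,0],[0,0,0,0,0],[0,0,0,0,0]]'
python3 -m handwheel '[[0,0.15,0,0,0],[0,0,0,0,0],[0,0,0,0,0]]'
python3 -m handwheel '[[0,0.15,0,0,0],[0,0,0,0,0],[0,0,0,0,0]]'
```

```text
time: 16.1
eef_pos: [686.7, -164.1, 166.0]
eef_rot: [2.688, 1.571, 2.551]
force: [0.6, 0.7, -3.4]
width: 18.6
time: 16.4
eef_pos: [686.9, -164.1, 164.7]
eef_rot: [0.689, 1.571, 0.552]
force: [-0.8, -0.2, -2.8]
width: 18.4
time: 16.7
eef_pos: [687.0, -164.7, 163.7]
eef_rot: [-0.295, 1.57, -0.432]
force: [-0.3, -1.2, 2.1]
width: 18.7
```

```bash
python3 -m handwheel '[[0.25,0,0,0,0],[0.28,0,0,0,0],[0.3,0,0,-0.2,0],[0.32,0,0,-0.4,0],[0.34,0,0,-0.5,0]]' 20
python3 -m handwheel '[[0.36,0,0,-0.5,0],[0.38,0,0,-0.5,0],[0.4,0,0,-0.5,0],[0.4,0,0,0,0]]'
python3 st.py
python3 - <<'E'
from h import *
D={n:snap(n) for n in("top","scene")}
crop(D["scene"],190,120,140,105,"pics/s11.png")
crop(D["top"],170,90,140,105,"pics/t11.png")
E
```

```text
time: 17.2
eef_pos: [675.4, -162.4, 162.8]
eef_rot: [2.906, 1.57, 2.769]
force: [-0.1, -0.8, -0.1]
width: 29.3
time: 17.6
eef_pos: [659.8, -160.4, 163.0]
eef_rot: [2.787, 1.569, 2.649]
force: [-0.9, -0.5, 1.2]
width: 34.2
t 17.6 j [-0.25  0.7   0.66  1.79 -0.56  0.85  0.54] pos [ 659.8 -160.4  163. ] F [-0.9 -0.5  1.2] w 34.2
jaw -0.13752233904870062 x_t [-0.001  0.001 -1.   ]
easel XY -19.9345606091021 -83.91547829923486
```

View pics/s11.png

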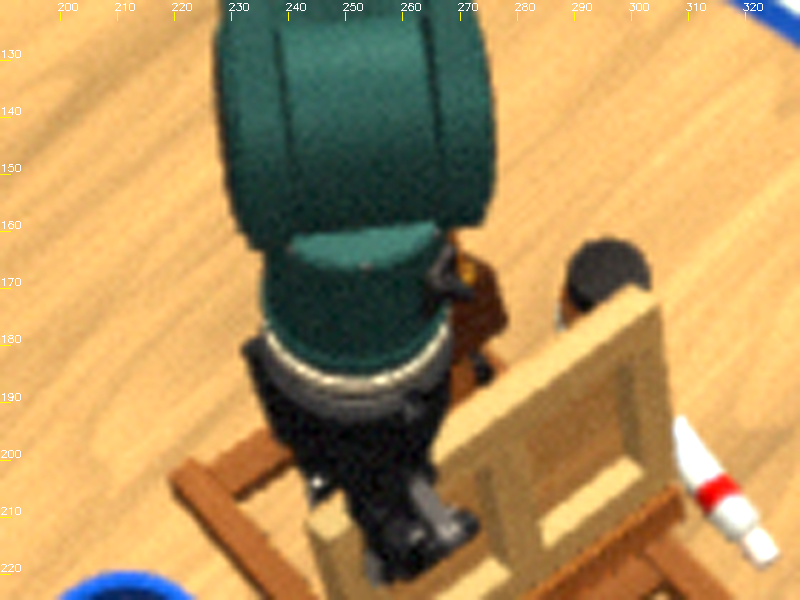

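View pics/t11.png

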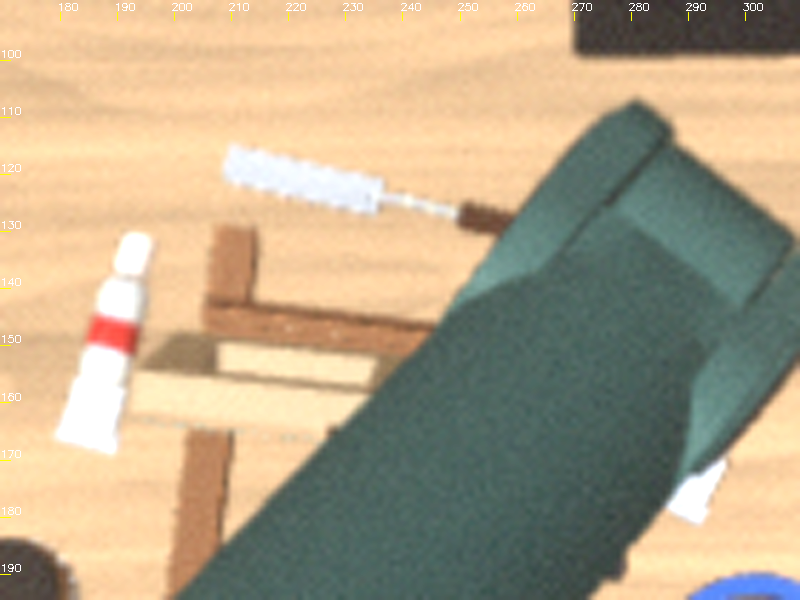

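The bare back faces out and the panel leans back, following the rear finger, with its lower edge behind the lip. Continuing.

```bash
python3 -m handwheel '[[0.42,0,0,-0.4,0],[0.44,0,0,-0.4,0],[0.46,0,0,-0.4,0],[0.48,0,0,-0.3,0],[0.5,0,0,-0.2,0]]' 20
python3 -m handwheel '[[0.55,0,0,0,0],[0.6,0,0,-0.3,0],[0.7,0,0,0,0],[0.7,0,0,0,0]]'
python3 st.py
python3 - <<'E'
from h import *
D={n:snap(n) for n in("top","scene")}
crop(D["scene"],190,120,140,105,"pics/s12.png")
crop(D["top"],170,90,140,105,"pics/t12.png")
E
```

```text
time: 18.2
eef_pos: [644.1, -158.3, 163.2]
eef_rot: [-0.113, 1.57, -0.25]
force: [0.6, -0.5, -0.6]
width: 42.7
time: 18.6
eef_pos: [641.3, -157.8, 163.1]
eef_rot: [0.04, 1.571, -0.097]
force: [0.1, 0.4, -0.1]
width: 59.7
t 18.6 j [-0.26  0.68  0.66  1.83 -0.56  0.82  0.55] pos [ 641.3 -157.8  163.1] F [ 0.1  0.4 -0.1] w 59.7
jaw -0.1369510389647589 x_t [ 0. -0. -1.]
easel XY -38.634876502260006 -83.87205555599573
```

View pics/s12.png

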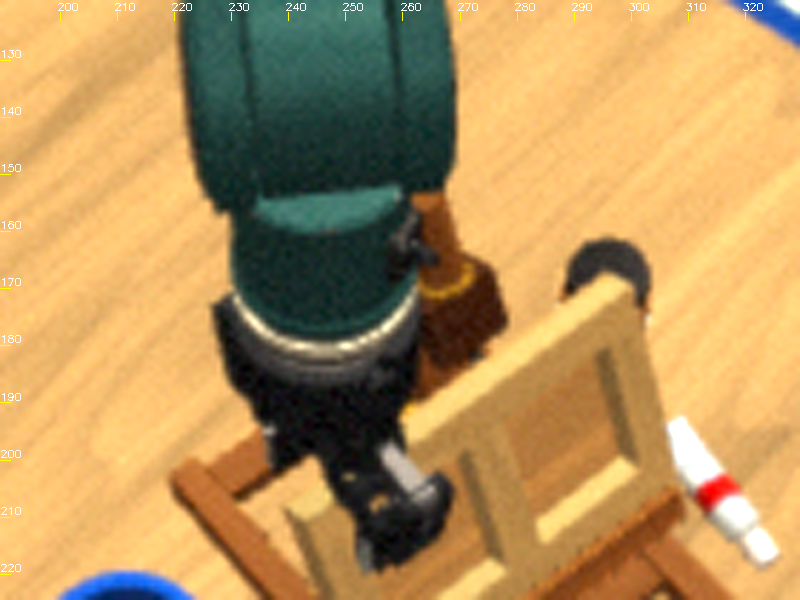

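View pics/t12.png

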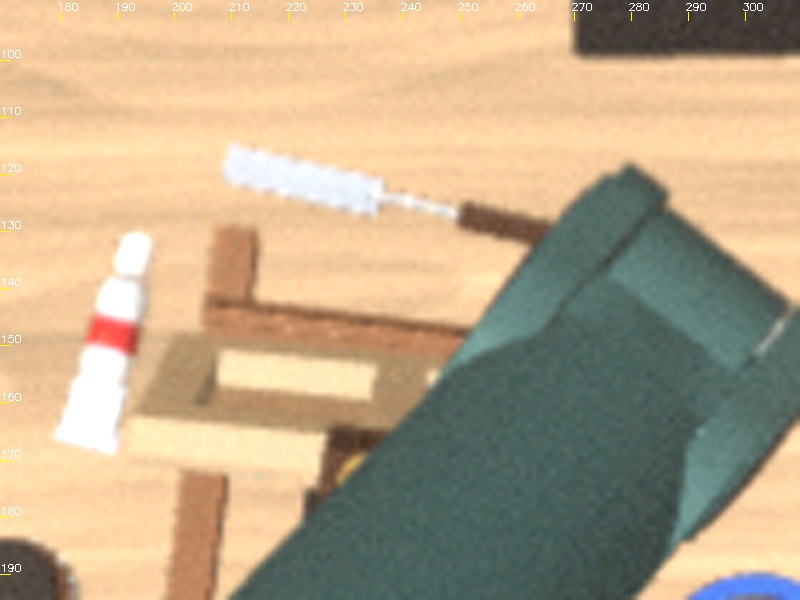

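```bash
python3 -m handwheel '[[0.7,-1,0,0,0],[0.7,-3,0,0,0],[0.7,-4,0,0,0],[0.7,-5,0,0,0],[0.7,-4.5,0,0,0]]' 20
python3 -m handwheel '[[0.7,-2,0,0,0],[0.7,0,-4,0,0],[0.7,0,-4,0,0],[0.7,0,0,0,0],[0.7,0,0,0,0]]' 20
python3 st.py
python3 - <<'E'
from h import *
import pickle
D={n:snap(n) for n in("top","scene")}
pickle.dump(D,open("D5.pkl","wb"))
crop(D["scene"],200,140,140,105,"pics/s13.png")
crop(D["top"],170,110,140,105,"pics/t13.png")
E
```

```text
time: 19.2
eef_pos: [641.1, -158.2, 340.9]
eef_rot: [-0.431, 1.57, -0.568]
force: [0.2, 0.1, 0.0]
width: 59.7
time: 19.7
eef_pos: [629.5, -238.9, 359.0]
eef_rot: [-0.3, 1.57, -0.441]
force: [0.8, 1.1, -0.8]
width: 59.6
t 19.7 j [-0.22  0.51  0.8   1.62 -0.39  1.18  0.53] pos [ 629.5 -238.9  359. ] F [ 0.8  1.1 -0.8] w 59.6
jaw -0.14064184067758276 x_t [ 0.001 -0.    -1.   ]
easel XY -39.2022232980717 -165.84019957072877
```

View pics/s13.png

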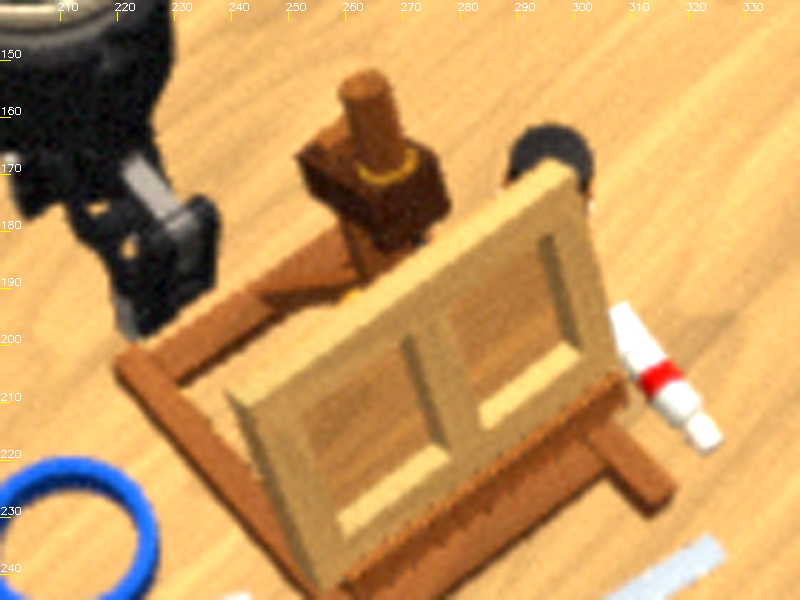

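View pics/t13.png

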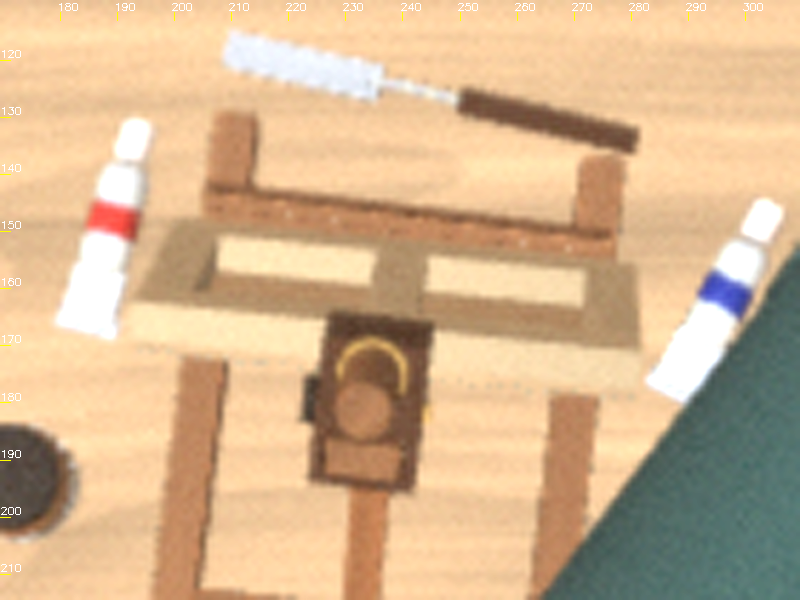

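Run:
```python
from h import *
import pickle
D=pickle.load(open("D5.pkl","rb"));t=D["top"];s=D["scene"]
def eas(P,o=(691,-80),w=-.137):
  d=np.array(P[:2])-o;return np.array([d@[math.cos(w),math.sin(w)],d@[-math.sin(w),math.cos(w)]]).round(1)
for nm,p,z in[("TL",(132,303),183.6),("TR",(640,348),183.6),("TLb",(126,340),175.1),("TRb",(639,391),175.1),("BL",(172,216),78),("BR",(636,265),78),("ledgeL",(205,185),81.2),("ledgeR",(614,233),81.2)]:
  P=onz(t,T(*p),z);print(nm,P.round(1),eas(P))
S3=lambda x,y:T(x,y,200,140)
for nm,p,q in[("TL",(132,303),(577,178)),("TR",(640,348),(245,408)),("ldR",(614,233),(352,596))]:
  P,e=two(t,T(*p),s,S3(*q));print(nm,P.round(1),round(e,1),eas(P))
print("orig")
for nm,p,z in[("TL",(157,295),183.6),("TR",(661,355),183.6),("TLb",(152,340),175.1),("TRb",(657,405),175.1),]:
  P=onz(t,T(*p),z);print(nm,P.round(1),eas(P))
```

```text
TL [665.9  24.8 183.6] [-39.2 100.4]
TR [ 645.  -175.5  183.6] [ -32.5 -100.8]
TLb [652.3  28.2 175.1] [-53.2 101.9]
TRb [ 628.9 -175.4  175.1] [ -48.5 -102.9]
BL [718.5  19.   78. ] [ 13.7 101.8]
BR [ 694.  -182.9   78. ] [  17.  -101.5]
ledgeL [731.4   4.2  81.2] [28.5 89. ]
ledgeR [ 707.7 -173.4   81.2] [ 29.3 -90.2]
TL [666.6  25.3 174.8] 1.4 [-38.5 101. ]
TR [ 643.  -177.6  184.7] 5.8 [ -34.2 -103.2]
ldR [ 707.9 -175.9   70.2] 4.5 [ 29.9 -92.7]
orig
TL [668.9  14.9 183.6] [-34.8  91. ]
TR [ 642.1 -183.7  183.6] [ -34.2 -109.4]
TLb [652.1  17.8 175.1] [-51.9  91.6]
TRb [ 623.2 -182.4  175.1] [ -53.2 -110.7]
```

```bash
python3 -m handwheel '[[0.7,0,4,0,0],[0.7,0,4,0,0],[0.7,4,0,0,0],[0.7,5,0,0,0],[0.7,5,0,0,0]]' 20
python3 -m handwheel '[[0.7,3,0,0,0],[0.7,1.5,0,0,0],[0.7,1,0,0,0],[0.6,0,0,0,0],[0.5,0,0,0,0]]' 20
python3 -m handwheel '[[0.5,0,0,-0.2,0],[0.5,0,0,0,0],[0.5,0,0,0,0]]' 20
python3 st.py
```

```text
time: 20.3
eef_pos: [642.6, -154.7, 217.0]
eef_rot: [0.483, 1.568, 0.351]
force: [0.4, 0.3, -0.2]
width: 59.5
time: 20.8
eef_pos: [642.5, -158.2, 164.6]
eef_rot: [-0.117, 1.568, -0.254]
force: [0.4, -0.5, 0.6]
width: 42.8
time: 21.1
eef_pos: [639.6, -157.7, 164.0]
eef_rot: [0.06, 1.569, -0.077]
force: [0.1, 0.6, -1.0]
width: 42.4
t 21.1 j [-0.26  0.68  0.67  1.84 -0.56  0.82  0.55] pos [ 639.6 -157.7  164. ] F [ 0.1  0.6 -1. ] w 42.4
jaw -0.13703803754331678 x_t [ 0.002 -0.    -1.   ]
easel XY -40.28212135357351 -83.98786386378859
```

```bash
python3 -m handwheel '[[0.5,0,0,-0.3,0],[0.5,0,0,-0.15,0],[0.5,0,0,-0.15,0],[0.5,0,0,-0.1,0],[0.5,0,0,0,0]]' 20
python3 -m handwheel '[[0.5,0,0,0,0],[0.5,0,0,0,0]]'
python3 st.py
python3 - <<'E'
from h import *
import pickle
D={n:snap(n) for n in("top","scene")}
pickle.dump(D,open("D6.pkl","wb"))
crop(D["scene"],200,140,140,105,"pics/s14.png")
crop(D["top"],170,110,140,105,"pics/t14.png")
E
```

```text
time: 21.6
eef_pos: [632.2, -156.6, 163.0]
eef_rot: [-0.476, 1.571, -0.613]
force: [-1.0, 0.1, 0.2]
width: 42.5
time: 21.8
eef_pos: [632.3, -156.6, 163.0]
eef_rot: [-2.986, 1.571, -3.123]
force: [0.0, 0.2, 0.4]
width: 42.7
t 21.8 j [-0.26  0.67  0.67  1.85 -0.56  0.81  0.56] pos [ 632.3 -156.6  163. ] F [0.  0.2 0.4] w 42.7
jaw -0.13688139785527903 x_t [-0. -0. -1.]
easel XY -47.69732519864788 -83.87423762082271
```

View pics/s14.png

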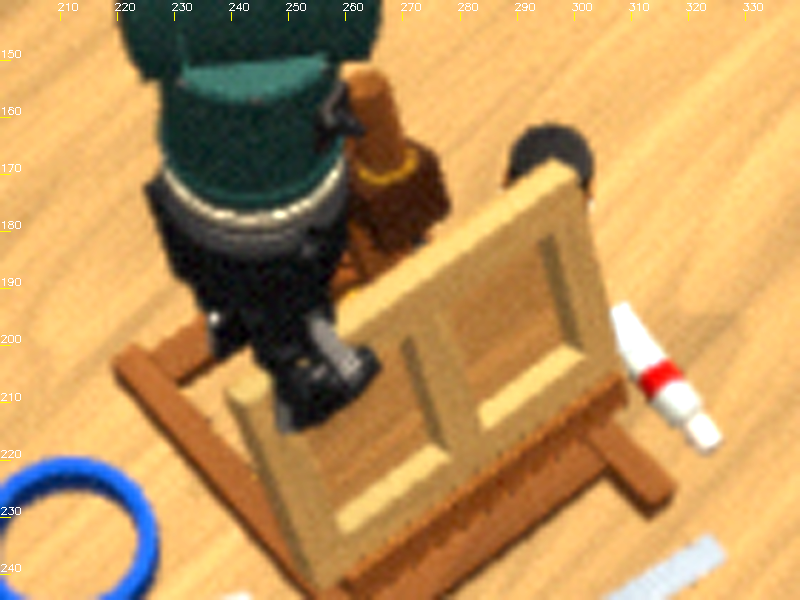

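View pics/t14.png

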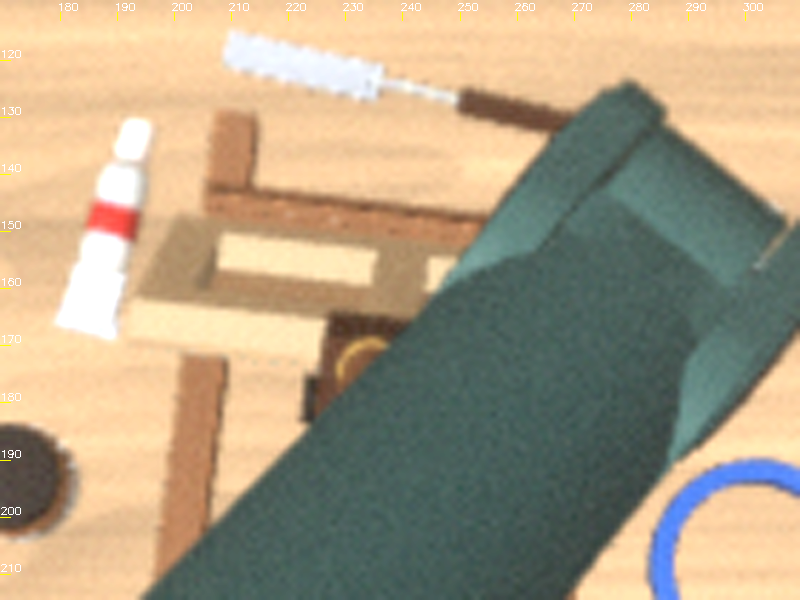

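```bash
python3 -m handwheel '[[0.5,0,0,-0.1,0],[0.5,0,0,-0.1,0],[0.5,0,0,0,0],[0.5,0,0,0,0]]' 20
python3 st.py
python3 - <<'E'
from h import *
import pickle
D={n:snap(n) for n in("top","scene")}
for nm in("D5","D6"):
    D0=pickle.load(open(nm+".pkl","rb"));d=cv2.absdiff(D0["top"]["frame"],D["top"]["frame"])[140:180,180:235].sum(2);print(nm,d.mean())
pickle.dump(D,open("D7.pkl","wb"))
a=[pickle.load(open(n+".pkl","rb"))["top"]["frame"][135:180,185:235,::-1] for n in("D0","D5","D6","D7")]
a=np.vstack([np.hstack(a[:2]),np.hstack(a[2:])]);cv2.imwrite("pics/cmp.png",cv2.resize(np.clip(a*1.5,0,255).astype('uint8'),None,fx=6.5,fy=6.5,interpolation=cv2.INTER_CUBIC)[:600])
E
```

```text
time: 22.3
eef_pos: [630.6, -156.4, 163.1]
eef_rot: [-0.278, 1.57, -0.415]
force: [2.3, -0.7, 0.3]
width: 42.8
t 22.3 j [-0.26  0.67  0.67  1.86 -0.56  0.81  0.56] pos [ 630.6 -156.4  163.1] F [ 2.3 -0.7  0.3] w 42.8
jaw -0.13695778398445985 x_t [ 0.001 -0.    -1.   ]
easel XY -49.40781693539063 -83.93921933559604
D5 10.572272727272727
D6 7.830909090909091
```

View pics/cmp.png

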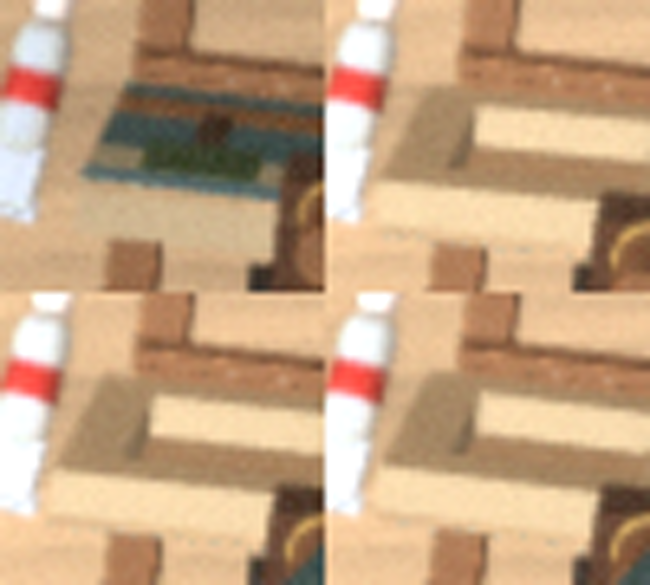

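```bash
cat > edge.py <<'E'
from h import *
import pickle
def eas(P,o=(691,-80),w=-.137):
  d=np.array(P[:2])-o;return np.array([d@[math.cos(w),math.sin(w)],d@[-math.sin(w),math.cos(w)]])
def edge(t,cols,r0=157,r1=174):
    g=cv2.GaussianBlur(t["frame"],(0,0),.8).astype(float).sum(2);out=[]
    for c in cols:
        a=r0+int((c-197)*.1);col=g[a:a+10,c];d=np.diff(col);k=int(d.argmax())
        if 0<k<len(d)-1:
            y=d[k-1:k+2];k2=k+.5*(y[0]-y[2])/(y[0]-2*y[1]+y[2])
        else:k2=k
        out.append((c,a+k2+.5))
    E=np.array([eas(onz(t,p,183.6)) for p in out]);return E
def rep(nm,t,cols):
    E=edge(t,cols);q=np.polyfit(E[:,1],E[:,0],1)
    r=E[:,0]-np.polyval(q,E[:,1]);k=abs(r)<1.5;q=np.polyfit(E[k,1],E[k,0],1);print(nm,"yaw(rad rel -.137)",(-q[0]).round(4),"X at Y=0",q[1].round(1),"n",k.sum(),"rms",r[k].std().round(2))
E
python3 - <<'E'
from edge import *
for n in("D0","D1","D5","D6","D7"):
    t=pickle.load(open(n+".pkl","rb"))["top"]
    if n!="D1":rep(n+" L",t,range(199,225))
    if n in("D0","D1","D5"):rep(n+" R",t,range(249,278)); 
    if n in("D0","D5"): rep(n+" all",t,list(range(200,225))+list(range(249,278)))
E
```

```text
D0 L yaw(rad rel -.137) 0.006 X at Y=0 -36.0 n 26 rms 0.3
D0 R yaw(rad rel -.137) -0.0063 X at Y=0 -36.5 n 29 rms 0.2
D0 all yaw(rad rel -.137) -0.0049 X at Y=0 -36.6 n 54 rms 0.25
D1 R yaw(rad rel -.137) -0.0054 X at Y=0 -36.6 n 29 rms 0.19
D5 L yaw(rad rel -.137) 0.0205 X at Y=0 -36.4 n 26 rms 0.18
D5 R yaw(rad rel -.137) 0.0233 X at Y=0 -36.5 n 29 rms 0.26
D5 all yaw(rad rel -.137) 0.0213 X at Y=0 -36.4 n 54 rms 0.22
D6 L yaw(rad rel -.137) 0.0091 X at Y=0 -36.4 n 26 rms 0.19
D7 L yaw(rad rel -.137) -0.0049 X at Y=0 -36.3 n 26 rms 0.18
```

Yaw went from 0.021 to about -0.005 rad and the panel still rests on the mast (top edge at X -36.3, as at the start). Backing off and rising.

```bash
python3 -m handwheel '[[0.6,0,0,0.5,0],[0.7,0,0,0.4,0],[0.7,0,0,0,0],[0.7,-2,0,0,0],[0.7,-4,0,0,0]]' 20
python3 -m handwheel '[[0.7,-5,0,0,0],[0.7,-5,0,0,0],[0.7,-3,-4,0,0],[0.7,0,-4,0,0],[0.7,0,0,0,0]]' 20
python3 st.py
python3 - <<'E'
from edge import *
D={n:snap(n) for n in("top","scene")}
pickle.dump(D,open("D8.pkl","wb"));t=D["top"]
rep("L",t,range(199,225));rep("R",t,range(249,278));rep("all",t,list(range(199,225))+list(range(249,278)))
crop(D["scene"],200,140,140,105,"pics/s15.png")
crop(D["top"],170,110,140,105,"pics/t15.png")
E
```

```text
time: 22.9
eef_pos: [636.9, -156.1, 220.3]
eef_rot: [3.052, 1.563, 2.915]
force: [1.0, -0.2, 0.1]
width: 59.9
time: 23.4
eef_pos: [625.3, -245.3, 355.8]
eef_rot: [-1.1, 1.564, -1.247]
force: [-2.1, -0.1, -0.1]
width: 59.8
t 23.4 j [-0.22  0.52  0.81  1.63 -0.39  1.16  0.53] pos [ 625.3 -245.3  355.8] F [-2.1 -0.1 -0.1] w 59.8
jaw -0.14725411372309097 x_t [ 0.002 -0.006 -1.   ]
easel XY -42.48258508470475 -172.68624797823546
L yaw(rad rel -.137) -0.0055 X at Y=0 -36.4 n 26 rms 0.21
R yaw(rad rel -.137) -0.0088 X at Y=0 -36.6 n 29 rms 0.19
all yaw(rad rel -.137) -0.009 X at Y=0 -36.6 n 55 rms 0.21
```

View pics/t15.png

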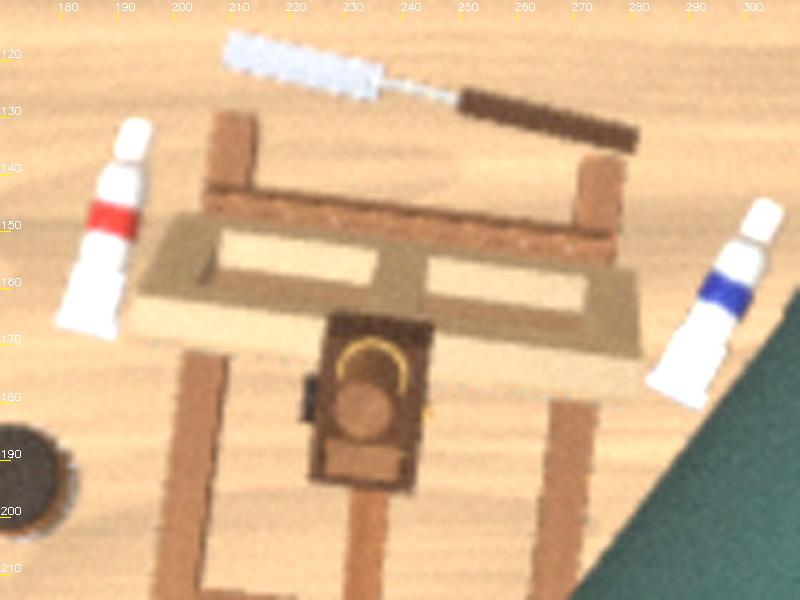

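```bash
python3 -m handwheel '[[0.6,0,0,0,-0.15],[0.6,0,0,0,-0.15],[0.6,0,0,0,-0.15],[0.6,0,0,0,-0.15],[0.6,0,0,0,-0.15]]' 20
python3 -m handwheel '[[0.6,0,0,0,-0.15],[0.6,0,0,0,-0.15],[0.6,0,0,0,-0.15],[0.6,0,0,0,-0.15],[0.6,0,0,0,-0.15]]' 20
python3 -m handwheel '[[0.6,0,0,0,-0.071],[0.6,0,0,0,0],[0.6,0,0,0,0],[0.6,0,0,0,0]]' 20
python3 st.py 617.8 -71.3 356
```

```text
time: 24.0
eef_pos: [628.6, -234.2, 351.8]
eef_rot: [1.759, 1.568, 2.381]
force: [0.6, -0.4, -1.0]
width: 50.7
time: 24.5
eef_pos: [628.6, -234.3, 351.9]
eef_rot: [1.009, 1.568, 2.381]
force: [-0.3, 0.9, 0.1]
width: 51.2
time: 24.9
eef_pos: [628.4, -235.9, 352.6]
eef_rot: [1.181, 1.57, 2.615]
force: [-0.8, -0.2, -0.0]
width: 51.2
t 24.9 j [ 0.02  0.44  0.39  1.62 -0.18  1.12  1.9 ] pos [ 628.4 -235.9  352.6] F [-0.8 -0.2 -0. ] w 51.2
jaw 1.4339691336392921 x_t [-0.001  0.    -1.   ]
d tool cm [-0.33  3.3  16.17]
easel XY -40.69333839750016 -163.02329388731042
```

```bash
python3 -m handwheel '[[0.6,0,0.8,4,0],[0.6,0,0.8,4.5,0],[0.6,0,0.9,4.5,0],[0.6,0,0.8,3.17,0],[0.6,0,0,0,0]]' 20
python3 -m handwheel '[[0.6,0,0,0,0],[0.6,0,0,0,0]]' 20
python3 st.py 617.8 -71.3 261
```

```text
time: 25.4
eef_pos: [617.8, -63.9, 352.5]
eef_rot: [0.37, 1.566, 1.814]
force: [0.4, -0.1, -0.0]
width: 51.2
time: 25.6
eef_pos: [617.6, -73.9, 353.2]
eef_rot: [-2.842, 1.569, -1.411]
force: [0.3, -0.5, 0.2]
width: 51.1
t 25.6 j [-0.23  0.36  0.37  1.73 -0.14  1.08  1.62] pos [617.6 -73.9 353.2] F [ 0.3 -0.5  0.2] w 51.1
jaw 1.4315461378131904 x_t [ 0.    -0.001 -1.   ]
d tool cm [9.22 0.02 0.27]
easel XY -73.55070516638675 -3.954171156303119
```

```bash
python3 -m handwheel '[[0.6,4,0,0.2,0],[0.6,3.5,0,0,0],[0.6,1.5,0,0,0],[0.6,0.2,0,0,0],[0.5,0,0,0,0]]' 20
python3 -m handwheel '[[0.4,0,0,0,0],[0.3,0,0,0,0],[0.24,0,0,0,0],[0,0,0,0,0],[0,0,0,0,0]]' 40
python3 st.py 617.8 -71.3 261
```

```text
time: 26.1
eef_pos: [618.6, -71.4, 261.7]
eef_rot: [-1.97, 1.57, -0.538]
force: [0.2, -0.5, 0.8]
width: 42.7
time: 26.6
eef_pos: [619.1, -71.4, 262.5]
eef_rot: [-1.83, 1.567, -0.397]
force: [1.2, -4.1, 4.7]
width: 21.0
t 26.6 j [-0.21  0.44  0.34  1.83 -0.19  0.89  1.66] pos [619.1 -71.4 262.5] F [ 1.2 -4.1  4.7] w 21.0
jaw 1.4333099892015224 x_t [ 0.003 -0.001 -1.   ]
d tool cm [ 0.15  0.13 -0.01]
easel XY -72.42779921356946 -1.3047741700494935
```

```bash
python3 -m handwheel '[[0,0.45,-0.21,0,0],[0,0.72,-0.34,0,0],[0,0.72,-0.34,0,0],[0,0.72,-0.34,0,0],[0,0.72,-0.34,0,0]]' 50
python3 -m handwheel '[[0,0.36,-0.17,0,0],[0,0,0,0,0],[0,0,0,0,0]]'
python3 st.py
python3 - <<'E'
from edge import *
D={n:snap(n) for n in("top","scene")}
pickle.dump(D,open("D9.pkl","wb"));t=D["top"]
crop(D["scene"],200,140,140,105,"pics/s16.png")
E
```

```text
time: 27.1
eef_pos: [634.7, -73.6, 228.6]
eef_rot: [-1.883, 1.567, -0.45]
force: [-0.8, -2.9, 5.9]
width: 20.7
time: 27.4
eef_pos: [636.7, -73.8, 224.3]
eef_rot: [-1.934, 1.566, -0.501]
force: [3.5, -4.8, -0.2]
width: 20.5
t 27.4 j [-0.18  0.51  0.33  1.83 -0.21  0.84  1.68] pos [636.7 -73.8 224.3] F [ 3.5 -4.8 -0.2] w 20.5
jaw 1.433338239555859 x_t [ 0.004 -0.002 -1.   ]
easel XY -54.609642637379196 -1.2818933754264947
```

View pics/s16.png

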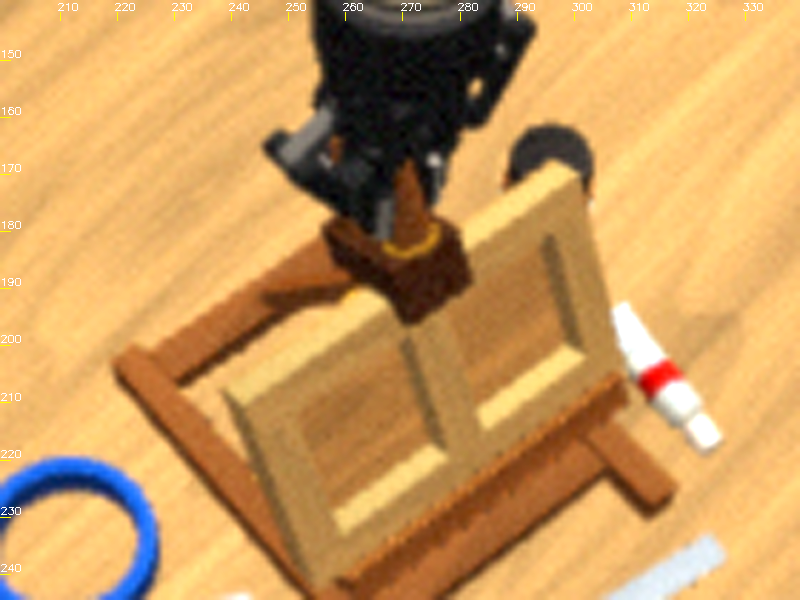

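The clamp is down near the panel's top edge with its front lip already in front of the panel (cap's lower corner at (272,196)). Small steps from here, watching the force.

```bash
python3 -m handwheel '[[0,0.18,-0.08,0,0],[0,0.18,-0.09,0,0],[0,0,0,0,0]]' 
python3 -m handwheel '[[0,0.09,-0.04,0,0],[0,0,0,0,0]]' 
python3 -m handwheel '[[0,0.09,-0.04,0,0],[0,0,0,0,0]]' 
python3 st.py
```

```text
time: 27.8
eef_pos: [638.1, -74.0, 221.3]
eef_rot: [-1.922, 1.567, -0.488]
force: [2.0, -5.1, 4.2]
width: 20.6
time: 28.0
eef_pos: [638.4, -74.1, 220.6]
eef_rot: [-1.916, 1.567, -0.482]
force: [1.7, -5.1, 4.1]
width: 20.7
time: 28.2
eef_pos: [638.7, -74.1, 219.9]
eef_rot: [-1.889, 1.568, -0.455]
force: [1.3, -4.8, 6.2]
width: 20.7
t 28.2 j [-0.18  0.52  0.33  1.82 -0.21  0.83  1.68] pos [638.7 -74.1 219.9] F [ 1.3 -4.8  6.2] w 20.7
jaw 1.4333853990274628 x_t [ 0.003 -0.001 -1.   ]
easel XY -52.603443748536485 -1.2680793424241394
```

```bash
python3 -m handwheel '[[0,0.09,-0.04,0,0],[0,0,0,0,0]]' 
python3 -m handwheel '[[0,0.09,-0.04,0,0],[0,0,0,0,0]]' 
python3 st.py
```

```text
time: 28.4
eef_pos: [638.7, -74.1, 219.9]
eef_rot: [-1.841, 1.568, -0.408]
force: [-0.5, -4.2, 11.3]
width: 20.5
time: 28.6
eef_pos: [638.8, -74.1, 219.9]
eef_rot: [-1.652, 1.569, -0.218]
force: [-3.5, -3.6, 15.6]
width: 20.7
t 28.6 j [-0.18  0.52  0.33  1.82 -0.21  0.83  1.68] pos [638.8 -74.1 219.9] F [-3.5 -3.6 15.6] w 20.7
jaw 1.433352773036328 x_t [ 0.002 -0.    -1.   ]
easel XY -52.537665826622515 -1.2669646898773792
```

Motion stopped at z 219.9 while the force rose from 6 to 15 N, so the clamp is on the panel. I'll take the preload off, release, back off and look.

```bash
python3 -m handwheel '[[0,-0.1,0.05,0,0],[0.3,0,0,0,0],[0.4,0,0,0,0],[0.5,0,0,0,0],[0.6,0,0,0,0]]' 
python3 -m handwheel '[[0.6,-1,0,0,0],[0.6,-4,0,0,0],[0.6,-5,0,0,0],[0.6,-3,2,4,0],[0.6,0,2,4.4,0]]' 
python3 -m handwheel '[[0.6,0,3,4,0],[0.6,0,3,4,0],[0.6,0,0,0,0],[0.6,0,0,0,0]]' 
python3 st.py
python3 - <<'E'
from edge import *
D={n:snap(n) for n in("top","scene")}
pickle.dump(D,open("D10.pkl","wb"));t=D["top"]
rep("L",t,range(199,225));rep("R",t,range(249,278));rep("all",t,list(range(199,225))+list(range(249,278)))
crop(D["scene"],200,150,140,105,"pics/s17.png")
crop(D["top"],170,110,140,105,"pics/t17.png")
E
```

```text
time: 29.1
eef_pos: [637.1, -71.5, 216.9]
eef_rot: [1.228, 1.568, 2.664]
force: [-0.6, 0.1, -0.4]
width: 51.1
time: 29.6
eef_pos: [614.0, 10.2, 352.1]
eef_rot: [-1.45, 1.559, -0.023]
force: [0.9, 0.9, -0.5]
width: 51.1
time: 30.0
eef_pos: [561.7, 101.9, 346.4]
eef_rot: [-0.584, 1.57, 0.854]
force: [0.4, -0.4, 0.5]
width: 51.3
t 30.0 j [-0.51  0.29  0.33  1.85 -0.11  1.03  1.29] pos [561.7 101.9 346.4] F [ 0.4 -0.4  0.5] w 51.3
jaw 1.4379345761584614 x_t [ 0.  0. -1.]
easel XY -152.93417887886827 162.5254489091683
L yaw(rad rel -.137) -0.0042 X at Y=0 -36.3 n 26 rms 0.19
R yaw(rad rel -.137) -0.0087 X at Y=0 -36.6 n 29 rms 0.2
all yaw(rad rel -.137) -0.0088 X at Y=0 -36.5 n 55 rms 0.2
```

View pics/s17.png

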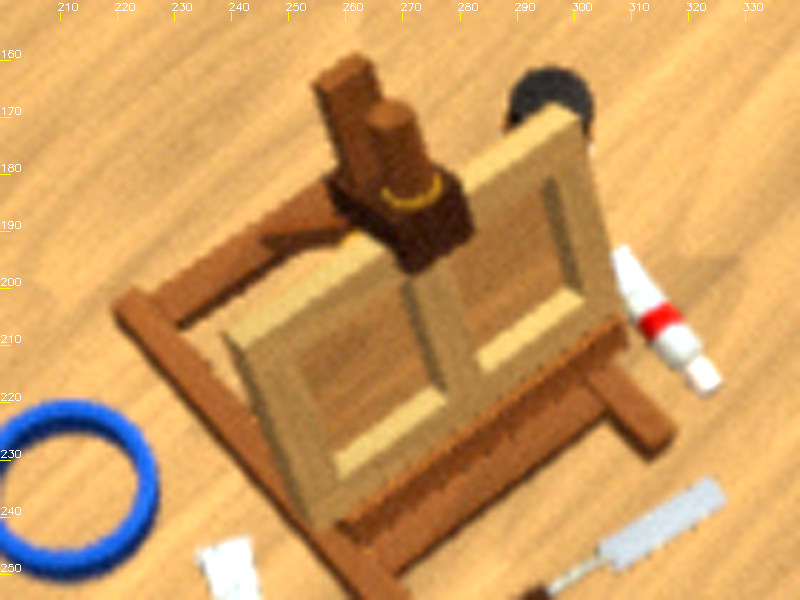

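View pics/t17.png

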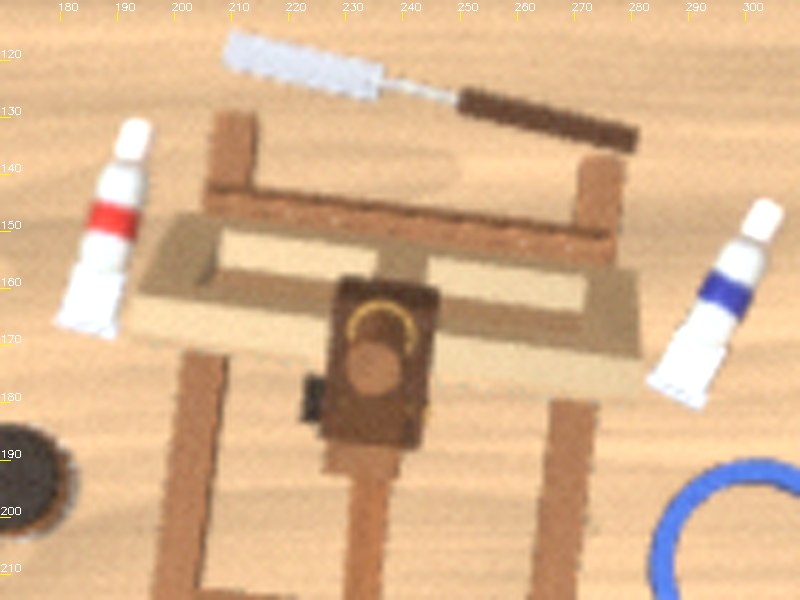

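Run:
```python
from edge import *
A=pickle.load(open("D0.pkl","rb"));B=pickle.load(open("D10.pkl","rb"));U=pickle.load(open("D8.pkl","rb"))
K=np.array(mast2w([[26,0,200],[26,0,201]],691,-80,-.137))
for n,(x0,y0,w,h),m in[("scene",(262,164,22,24),1),("top",(226,164,22,20),1)]:
    p=proj(A[n],K);print(n,"px per mm q",(p[1]-p[0]).round(3))
    T0=cv2.cvtColor(A[n]["frame"],cv2.COLOR_RGB2GRAY)[y0:y0+h,x0:x0+w]
    g=cv2.cvtColor(B[n]["frame"],cv2.COLOR_RGB2GRAY)[y0:y0+h,x0:x0+w]
    W=np.eye(2,3,dtype=np.float32)
    cc,W=cv2.findTransformECC(T0.astype(np.float32),g.astype(np.float32),W,cv2.MOTION_TRANSLATION,(3,200,1e-6),None,3)
    print(n,cc,W[:,2])
D=B
ob=lambda n:None
```

```text
scene px per mm q [-0.097 -0.31 ]
scene 0.995371853978407 [0.06755143 0.43251765]
top px per mm q [-0.035  0.151]
top 0.9880332132275469 [ 0.02795062 -0.15422502]
```

```bash
python3 - <<'E'
from edge import *
A=pickle.load(open("D0.pkl","rb"));B=pickle.load(open("D10.pkl","rb"))
f=512/800
for n,(cx,cy),r in[("red",(294,234),20),("blue",(463,254),22),("tape",(472,325),22),("jar",(268,303),14),("tin",(590,335),20),("brush",(580,390),28)]:
    x,y=int(cx*f),int(cy*f);a=A["top"]["frame"][y-r:y+r,x-r:x+r].astype(int);b=B["top"]["frame"][y-r:y+r,x-r:x+r].astype(int)
    g=lambda i:cv2.cvtColor(i.astype('uint8'),cv2.COLOR_RGB2GRAY).astype(np.float32)
    print(n,"meandiff",abs(a-b).mean().round(2),"shift",np.round(cv2.phaseCorrelate(g(a),g(b))[0],2))
E
python3 -m handwheel '[[0.6,0,0,0,0],[0.6,0,0,0,0]]'
python3 - <<'E'
from plant import env
print(env.close_job())
E
```

```text
red meandiff 10.57 shift [-0.09 -0.22]
blue meandiff 11.88 shift [0.48 0.54]
tape meandiff 8.44 shift [0.42 0.48]
jar meandiff 9.44 shift [ 0.01 -0.17]
tin meandiff 9.88 shift [-0.   -0.08]
brush meandiff 8.55 shift [-0.01 -0.01]
time: 30.3
eef_pos: [562.9, 98.5, 345.8]
eef_rot: [-2.608, 1.57, -1.177]
force: [0.5, 0.4, -0.2]
width: 51.3
the job is handed in; nothing more can be done
None
```

The panel is back on the easel ledge with its bare wooden back facing out, and the clamp is down on its top edge. The job was handed in at 30.3 s; `close_job` gave no verdict.

**What I did:** I slid the clamp up by its knob, tipped the panel upright, lifted it, turned it half round in front of the easel and set it on the ledge. I then let it lean back onto the mast. It had come to rest about 0.02 rad skewed, so I nudged its right end back with a finger before sliding the clamp down.

**Last checks:**
- **Position:** my corner measurements before the nudge put the panel within about 1 mm of centre. I did not re-measure the sideways position afterwards.
- **Against the mast:** the top edge is at the same depth as at the start. Its angle is -0.009 rad, against -0.005 at the start by the same measurement.
- **Clamp:** it stopped firmly on the panel, with the force rising from about 6 to 16 N and no further movement. Image comparison puts it 1.0 to 1.4 mm lower than at the start. That fits the expected closed reading of about 0.002, but I have no direct reading of the joint.
- **Other objects:** the red tube, medium jar, tin and brush jar show no shift (up to 0.2 px).
- **Checks that disagreed:** the blue tube and tape came out about 0.5 px (roughly 1 mm) off in the automatic comparison. Nothing came near either, and the pictures show them in the same place. The two ways of measuring the easel's position also differed by 1 to 3 mm, so I placed the panel by robot positions already known to fit.

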